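# Load a die plate and screw the press down

### The job

Slide the long flat steel die plate lengthways in between the guides and under the bridge of the little screw press until it lies flat against the back stop. Then screw the knurled knob on top of the press down (clockwise) all the way until it stops, so that the ram clamps the die plate, and let go. Leave everything else on the bench where it is.

Things in the scene. Friction and masses are not known exactly. Their poses are not given: they have to be found in the camera images.
- die_center (a point): Centre (half-way up) of the loose die plate: plain flat steel bar, 110 x 46 x 16 mm, 0.3 to 0.6 kg, two shallow round marks on top, lying flat on the bench. x along its length, y across its width, z up. Ends alike: either may go in first. A doming block and a loupe stand beside its long sides near opposite ends; its middle is free to be gripped across the width.
- press_home (a point): Fixed screw press, on the left or right, mouth to the robot within 20 deg: point on the bench, mid-channel, right under the ram and knob axis, where the die's centre is when home. z up, x the way the die slides in (mouth at -x), y across. The channel's floor is the bench, 49.5 mm wide between guides 5 mm high, 8 mm wide, from x = -85 to +63 mm, flaring outwards at x = -85 to -111 mm.
- press_bridge (a point): Middle of the underside of the press's bridge, 21 mm above the bench: the opening for the die. The beam is 24 mm long in x, 96 mm in y, its top 43 mm above the bench, with a brass nut to 46 mm; legs 30 mm long in x from y = 26 to 48 mm each side, feet out to 62 mm. Axes as press_home. When home the die sticks out 43 mm from the beam on the mouth side.
- press_stop (a point): Middle of the face of the back stop, 12 mm high bar across the channel, at its top edge; 55.3 mm beyond press_home in x.
- knob_grip (a point): Centre of the knurled round steel knob, 29.6 mm in diameter and 24 mm high, standing on its spindle above the bridge; it sinks as it is turned (84.7 mm above the bench when fully up, 72 mm when screwed down). It can be gripped at any yaw; there is free space round it above the bridge.
- press_knob (a joint): Turn of the knob in rad: 0 fully up, grows clockwise seen from above, 10.0 (1.6 turns) is the hard stop when right down; starts between 0 and 1.5, clear of the die's way in. It sinks 8 mm a turn (1.27 mm a rad) and stays where left; turning takes about 0.06 N m. The sprung ram under the bridge meets the die's top at 8.0 rad and presses with about 10 N at the stop.
- doming_block_c (a point): Centre of a bystander: steel cube of 44 mm with round hollows, beside the die plate.
- loupe_c (a point): Centre of a bystander: black eyeglass, 34 mm in diameter, 32 mm high, beside the die plate.
- round_die_c (a point): Centre of a bystander: round steel disc, 54 mm in diameter, 16 mm high, between the die and the press.
- file_c (a point): Middle of a bystander: hand file with a wooden handle, 200 mm long along its x, 19 mm high, lying between the die and the press.
- jar_c (a point): Centre of a bystander: amber jar, 52 mm in diameter, 62 mm high.
- ring_dish_c (a point): Centre of a bystander: aluminium dish with ring blanks, 72 mm in diameter, 22 mm high.
- wood_block_c (a point): Centre of a bystander: wooden block 80 x 50 x 36 mm.
- square_plate_c (a point): Centre of a bystander: square steel plate 58 x 58 x 16 mm (not the die plate).
Not all that is in view belongs to the job. Leave any pink look-alike of the part that bears die_center alone. What is shaped like the part that bears press_home but turquoise is not meant.

How it is judged:
By the outcome, as a careful person would: the job done as asked, in the order asked, and still so for the second after the job is handed in, with the robot touching nothing.
It also fails if it takes over 72 s, if anything falls off the work surface, if the arm or the gripper's body presses on something with over 40 N, if the wrist force passes 120 N, or if a joint passes its speed limit or range.

### The arm

A 7-joint arm with a two-finger parallel gripper is mounted at the origin on the work surface. World frame = base frame: x ahead of the robot, y to its left, z up, the work surface at z = 0. Lengths are in m, angles in rad, forces in N, time in s.
With the tool pointing down it reaches from about 0.4 to 0.85 m from the base axis. Payload 4.5 kg.
Tool frame: the origin (TCP) lies on the centre line of the jaws, within the pads' length; the fingertips stand 14 mm ahead of it and the grasp point (between the pads) lies 5 mm behind it; y points along the fingers, z is the direction in which the jaws open and shut, and the axes are right-handed (so a half turn about y gives the same grasp; the last joint's range is limited). The gripper opens to 88 mm and grips with 3 to 60 N. Pads are 18 mm wide; open, the fingers measure 123 mm over their backs; the gripper's body (75 mm by 187 mm) begins 45 mm behind the grasp point.
Start: joints at [-1.213, 0.689, -0.195, 1.565, 0.157, 0.902, -0.215], TCP at [0.199, 0.593, 0.253] pointing down, gripper open.
Joint ranges: [-3.01, 3.01], [-0.46, 2.08], [-1.47, 1.51], [0.13, 2.56], [-1, 4.14], [0.04, 2.09], [-2.66, 2.66]. Speed limits (rad/s): [2.57, 2.57, 3.14, 3.14, 3.14, 3.14, 3.14].

### API

Orientations are given as a unit quaternion [x, y, z, w].
In Python, from plant import get_state, imaging, job gives the robot as it stands.
- The arm moves only by the tool send_rows, never from a script. Its argument "motion" is a list that holds one entry, the list of rows, each a list of 7 numbers: the turn, a rotation vector about the tool's x, y, z scaled (see below), then the shift along the tool's x, y, z scaled (see below), then the gripper's target within -1 to 1 (shut at 1, half-way at 0, fully open at -1). In form: [[[rx, ry, rz, tx, ty, tz, gripper], ...]]. A call has exactly 5 rows; each row shifts and turns the commanded pose from where the row before left it, along the tool's axes as they then stand; what a row does not reach is not made up. The controller multiplies each number of a shift by 0.02 m and each number of a turn by 0.08 rad. A row lasts 1/12 s, in which the tool goes at most 41.7 mm and 7.16 degrees, less where a joint would pass 70% of its speed; a pose out of reach is approached as far as the arm can. A call with a number of a shift or a turn outside -1 to 1 is refused whole. A call with a gripper value outside its range is refused whole. The fingers move at their own pace and stop on an object; "force" is the grip in N (left out, the last holds). Time passes only in rows, so rows that do not move let the fingers close, or fill a call up. It gives the time, the measured TCP pose, the force and the opening at its end, in the units of the state.
- get_state(): the state, without advancing time (a new reading comes with each control period).
- imaging.snapshot(name): name is "side" or "top" or "wrist"; returns a dict with "img" (400x640x3 uint8, red, green, blue), "camera_matrix" (3x3 intrinsics, pixels), "R" (3x3) and "t" (3): a world point X has camera coordinates R X + t; the wrist camera has in their place "hand_eye" (4x4, takes a point from camera to tool coordinates, whose origin is the TCP and whose axes are the tool frame's). Camera axes: x right, y down, z forward; pixel columns grow to the right and rows downward; lengths in m; the calibration is good to about 2 mm. A picture is of the moment at which its call begins: read the wrist's pose just before it. There is no depth.
- job.finish_job(): hands the job in, once; it reports no verdict.
The state is a dict: "clock": time; "q": joint angles; "qd": joint speeds; "joint_torque": joint torques, N m; "tool_pos": TCP position; "eef_rot": TCP orientation; "contact_force": force on the tool from outside, world axes, zero at the start; "moment": the same for the moment, N m; "opening": opening from 0.0 (shut) to 1.0 (fully open).
Only numpy, scipy, OpenCV 4.12 (cv2) and the standard library are available. Lean on these libraries where they do the work, as an engineer would, in place of code of your own. Each camera call takes 0.05 s, during which the arm holds its last target.

## Working session

There is one attempt and no reset: what is moved stays moved. The work goes in short steps, Python scripts to look and compute and a tool call to move; the robot and the scene stay as the last step left them, time stands still between calls to the robot, and variables do not carry over. Pictures are saved under pics/ and viewed, and the job is handed in when it is done.

Besides the shell and the picture viewer there is one more tool, called after ">>>" as a command line: name --argument value ..., lists and objects as JSON in quotes. send_rows: Moves the arm, as the interface text tells. Its arguments: {"type":"object","properties":{"motion":{"type":"array"},"force":{"type":"number"}},"required":["motion"]}

```bash
ls; mkdir -p pics; python3 - <<'E'
from plant import get_state, imaging, job
import cv2,numpy as np
s=get_state()
for k,v in s.items(): print(k,np.round(v,4))
for n in ["side","top","wrist"]:
    d=imaging.snapshot(n); cv2.imwrite(f"pics/{n}0.png",d["img"][:,:,::-1])
    np.savez(f"pics/{n}0.npz",**d)
    print(n,{k:np.round(v,4).tolist() for k,v in d.items() if k!="img"})
E
```

```text
pics
clock 0.0
q [-1.2133  0.69   -0.1946  1.5663  0.1573  0.9025 -0.2151]
qd [ 0.0009 -0.0001  0.0017 -0.0008 -0.0002 -0.0003 -0.0002]
joint_torque [ 7.00000e-04 -5.27568e+01 -1.26650e+00 -1.53428e+01 -5.26000e-02
  6.60000e-03  2.00000e-04]
tool_pos [0.1987 0.592  0.2519]
eef_rot [ 0.6985 -0.114   0.1138 -0.6972]
contact_force [-0.8338 -0.1983 -0.2767]
moment [-0.0021  0.0121  0.0112]
opening 0.9989
side {'camera_matrix': [[374.0398, 0.0, 314.1575], [0.0, 374.0398, 205.1026], [0.0, 0.0, 1.0]], 'R': [[0.8341, -0.5516, -0.0005], [-0.366, -0.5527, -0.7487], [0.4127, 0.6247, -0.6629]], 't': [-0.3738, 0.2283, 1.096]}
top {'camera_matrix': [[364.7875, 0.0, 323.0561], [0.0, 364.7875, 203.6836], [0.0, 0.0, 1.0]], 'R': [[-0.0137, -0.9999, -0.0093], [-0.9916, 0.0148, -0.1282], [0.1283, 0.0074, -0.9917]], 't': [0.0186, 0.4322, 1.0234]}
wrist {'camera_matrix': [[304.4299, 0.0, 317.3216], [0.0, 304.4299, 195.7224], [0.0, 0.0, 1.0]], 'hand_eye': [[0.0007, 0.955, 0.2965, -0.077], [-0.0009, -0.2965, 0.955, -0.132], [1.0, -0.0009, 0.0007, 0.0004], [0.0, 0.0, 0.0, 1.0]]}
```

View pics/top0.png

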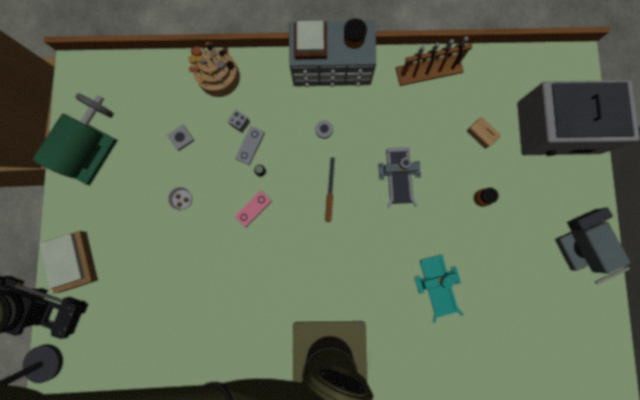

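View pics/side0.png

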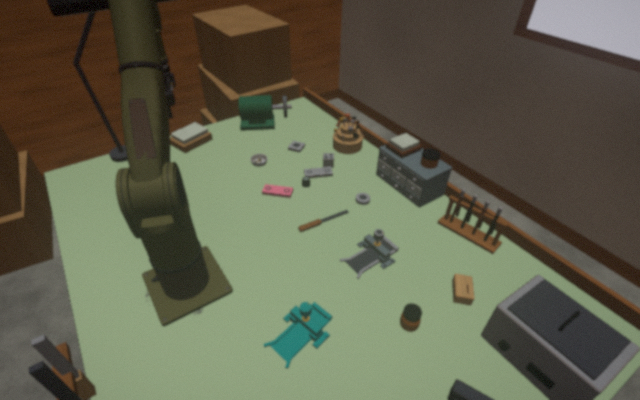

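View pics/wrist0.png

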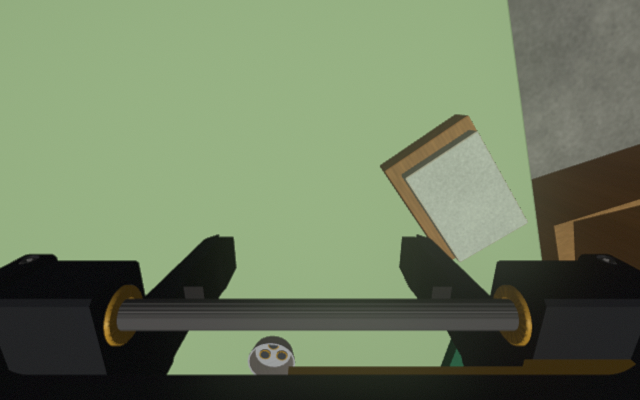

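```bash
cat > h.py <<'E'
import numpy as np, cv2
from scipy.spatial.transform import Rotation as Rn
def load(n): return dict(np.load(f"pics/{n}.npz"))
def tocam(d, pose=None):
    """returns C (centre), Rcw (cam->world)"""
    if "R" in d: return -d["R"].T@d["t"], d["R"].T
    p,q=pose if pose is not None else (d["pos"],d["quat"])
    Rt=Rn.from_quat(q).as_matrix(); H=d["hand_eye"]
    return p+Rt@H[:3,3], Rt@H[:3,:3]
def ray(d,uv):
    C,R=tocam(d); K=d["camera_matrix"]
    uv=np.atleast_2d(np.asarray(uv,float))
    v=np.c_[uv,np.ones(len(uv))]@np.linalg.inv(K).T@R.T
    return C,v
def onplane(d,uv,z):
    C,v=ray(d,uv); return C+v*((z-C[2])/v[:,2])[:,None]
def proj(d,X):
    C,R=tocam(d); c=(np.atleast_2d(X)-C)@R; u=c@d["camera_matrix"].T
    return u[:,:2]/u[:,2:]
def tri(rays):
    A=np.zeros((3,3));b=np.zeros(3)
    for C,v in rays:
        v=np.ravel(v)/np.linalg.norm(v);P=np.eye(3)-np.outer(v,v);A+=P;b+=P@C
    return np.linalg.solve(A,b)
def snap(n,name):
    from plant import get_state,imaging
    s=get_state(); d=imaging.snapshot(n); d=dict(d)
    d["pos"]=np.array(s["tool_pos"]);d["quat"]=np.array(s["eef_rot"])
    np.savez(f"pics/{name}.npz",**d); cv2.imwrite(f"pics/{name}.png",d["img"][:,:,::-1]); return d
def crop(d,x0,y0,x1,y1,k,name):
    c=cv2.resize(d["img"][y0:y1,x0:x1,::-1],None,fx=k,fy=k,interpolation=cv2.INTER_CUBIC); cv2.imwrite(f"pics/{name}.png",c)
E
python3 - <<'E'
from h import *
d=load("top0")
crop(d,160,90,280,230,4,"c1"); crop(d,300,110,500,330,3,"c2")
for n,uv,z in [("die",(250,145),.016),("pink",(253,208),.016),("press",(399,175),0),("knob",(405,163),.08),("turq",(438,287),0),("file",(330,190),.01),("disc",(324,129),.016),("block",(238,121),.044),("loupe",(260,170),.032)]:
    print(n,onplane(d,uv,z).round(3))
Rt=Rn.from_quat(np.load("pics/wrist0.npz") and [0.6985,-0.114,0.1138,-0.6972]).as_matrix();print(Rt.round(3))
E
```

```text
die [[0.614 0.228 0.016]]
pink [[0.424 0.217 0.016]]
press [[ 0.519 -0.215  0.   ]]
knob [[ 0.536 -0.217  0.08 ]]
turq [[ 0.19  -0.313  0.   ]]
file [[ 0.475 -0.008  0.01 ]]
disc [[0.659 0.007 0.016]]
block [[0.678 0.258 0.044]]
loupe [[0.533 0.195 0.032]]
[[ 0.948 -0.001  0.318]
 [-0.318 -0.002  0.948]
 [ 0.    -1.    -0.002]]
```

```bash
python3 - <<'E'
from h import *
d=load("side0")
crop(d,240,130,440,300,4,"c3")
E
```

```text
(no output)
```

View pics/c1.png

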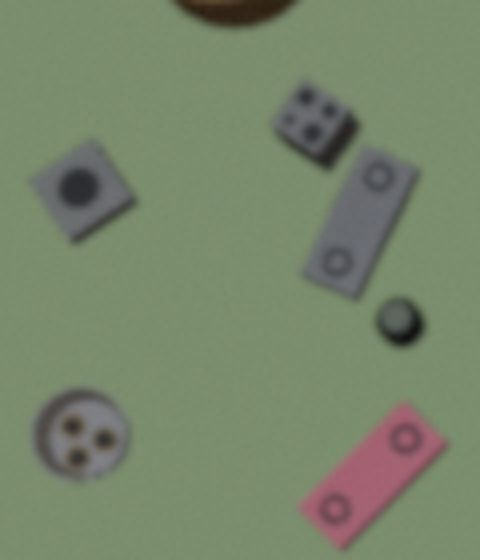

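View pics/c2.png

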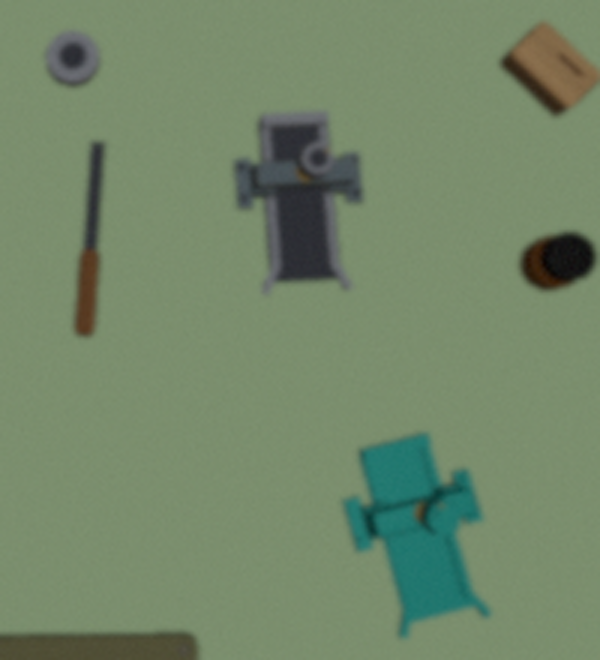

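View pics/c3.png

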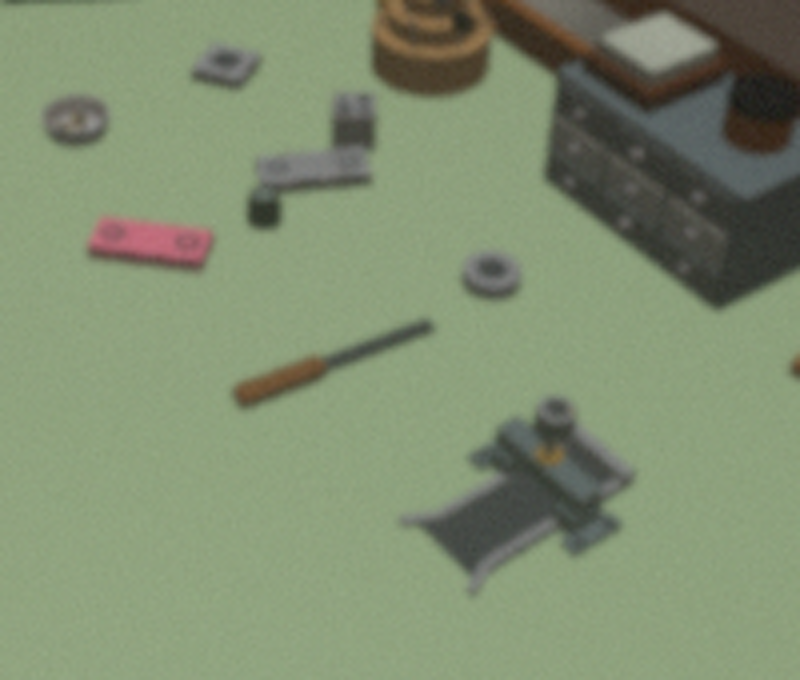

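```bash
python3 - <<'E'
from h import *
d=load("top0"); im=d["img"].astype(int)
sub=im[90:240,160:290]; 
# background is green: saturation mask
g=(sub[:,:,1]-sub[:,:,2]); print(im[145,250],im[150,220],im[208,253])
m=((g<12)).astype(np.uint8)
n,l,st,c=cv2.connectedComponentsWithStats(m)
for i in range(1,n):
    if st[i,4]>60:
        cn,_=cv2.findContours((l==i).astype(np.uint8),cv2.RETR_EXTERNAL,cv2.CHAIN_APPROX_NONE)
        r=cv2.minAreaRect(cn[0]); b=cv2.boxPoints(r)+[160,90]
        print(i,st[i,4],(c[i]+[160,90]).round(1),r[1]); w=onplane(d,b,0.016); print(w[:,:2].round(4).tolist(), w.mean(0).round(4))
E
```

```text
[102 105 110] [122 140 108] [165  99 116]
3 266 [238.3 120.5] (17.75040626525879, 15.254256248474121)
[[0.6866, 0.2989], [0.726, 0.274], [0.6943, 0.2289], [0.6552, 0.2539]] [0.6905 0.2639 0.016 ]
4 360 [180.1 137.3] (18.859806060791016, 18.859806060791016)
[[0.6499, 0.4776], [0.6817, 0.4315], [0.6324, 0.3984], [0.601, 0.4443]] [0.6412 0.4379 0.016 ]
5 560 [249.5 145. ] (15.610844612121582, 36.24226760864258)
[[0.5748, 0.2732], [0.6748, 0.2279], [0.6531, 0.1854], [0.5537, 0.2311]] [0.6141 0.2294 0.016 ]
6 78 [259.7 170.2] (9.0, 9.0)
[[0.5494, 0.2124], [0.549, 0.1857], [0.5219, 0.1855], [0.5223, 0.2121]] [0.5356 0.1989 0.016 ]
7 432 [179.4 198.2] (22.0, 23.0)
[[0.4903, 0.4683], [0.4893, 0.4004], [0.4241, 0.3982], [0.4251, 0.4656]] [0.4572 0.4331 0.016 ]
8 616 [252.7 208.3] (15.55634880065918, 37.47665786743164)
[[0.4017, 0.2721], [0.4787, 0.1955], [0.4456, 0.163], [0.3692, 0.2396]] [0.4238 0.2175 0.016 ]
```

>>> send_rows --motion '[[[0,0,0,1,0,-0.42,-0.6],[0,0,0,1,0,-0.42,-0.6],[0,0,0,1,0,-0.42,-0.6],[0,0,0,1,0,-0.42,-0.6],[0,0,0,1,0,-0.42,-0.6]]]'

```text
clock: 0.57
tool_pos: [0.2809, 0.52, 0.2524]
eef_rot: [0.698, -0.114, 0.114, -0.698]
contact_force: [0.6, 0.2, -0.1]
opening: 0.801
```

>>> send_rows --motion '[[[0,0,0,1,0,-0.42,-0.6],[0,0,0,1,0,-0.42,-0.6],[0,0,0,1,0,-0.42,-0.6],[0,0,0,1,0,-0.42,-0.6],[0,0,0,1,0,-0.42,-0.6]]]'

```text
clock: 0.98
tool_pos: [0.3624, 0.4483, 0.2525]
eef_rot: [0.698, -0.114, 0.114, -0.698]
contact_force: [-0.1, 0.2, 1.0]
opening: 0.803
```

>>> send_rows --motion '[[[0,0,0,1,0,-0.42,-0.6],[0,0,0,1,0,-0.42,-0.6],[0,0,0,1,0,-0.42,-0.6],[0,0,0,1,0,-0.42,-0.6],[0,0,0,1,0,-0.42,-0.6]]]'

```text
clock: 1.4
tool_pos: [0.4437, 0.3767, 0.2524]
eef_rot: [0.698, -0.114, 0.114, -0.698]
contact_force: [0.3, 0.4, -0.0]
opening: 0.797
```

>>> send_rows --motion '[[[0,0,0,1,0,-0.42,-0.6],[0,0,0,1,0,-0.42,-0.6],[0,0,0,1,0,-0.42,-0.6],[0,0,0,1,0,-0.42,-0.6],[0,0,0,1,0,-0.42,-0.6]]]'

```text
clock: 1.82
tool_pos: [0.5252, 0.3051, 0.2524]
eef_rot: [0.698, -0.114, 0.114, -0.698]
contact_force: [-0.5, 0.8, 0.2]
opening: 0.796
```

>>> send_rows --motion '[[[0,0,0,1,0.6,-0.42,-0.6],[0,0,0,1,0.6,-0.42,-0.6],[0,0,0,1,0.6,-0.42,-0.6],[0,0.65,0,1,0.6,-0.42,-0.6],[0,0.65,0,0,0.6,0,-0.6]]]'

```text
clock: 2.23
tool_pos: [0.5937, 0.2431, 0.1916]
eef_rot: [0.691, -0.152, 0.155, -0.689]
contact_force: [0.8, -1.1, -0.9]
opening: 0.801
```

```bash
python3 - <<'E'
from h import *
from plant import get_state
s=get_state();print(np.round(s["tool_pos"],4),np.abs(s["qd"]).max())
d=snap("wrist","w1")
E
```

```text
[0.5937 0.2431 0.1916] 0.5719833926451547
```

View pics/w1.png

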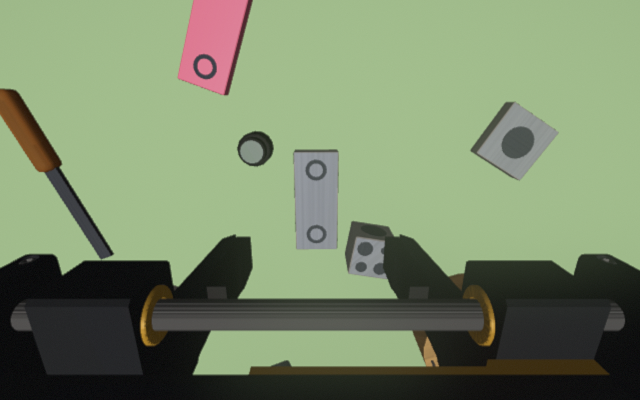

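```bash
cat > rel.py <<'E'
from h import *
def rel(target,yaw=None):
    """units of rows from measured pose to target; yaw of tool x"""
    from plant import get_state
    s=get_state();p=np.array(s["tool_pos"]);R=Rn.from_quat(s["eef_rot"]).as_matrix()
    y0=np.arctan2(R[1,0],R[0,0])
    print("pos",p.round(4),"yaw",np.degrees(y0).round(2),"downtilt x,z",np.degrees(R[2,0]).round(2),np.degrees(R[2,2]).round(2),"q",np.round(s["q"],2),"F",np.round(s["contact_force"],1),"M",np.round(s["moment"],2),"op",round(s["opening"]*88,1),"t",s["clock"])
    d=(R.T@(np.array(target)-p)); print("delta tool mm",(d*1000).round(1),"units",(d/.02).round(2))
    if yaw is not None: print("ry units",round(-((yaw-y0+np.pi)%(2*np.pi)-np.pi)/.08,2))
E
python3 - <<'E'
from rel import *
d=load("w1"); im=d["img"].astype(int)
print(im[200,300],im[200,400])
sub=im[130:270,270:350]
m=((sub[:,:,1]-sub[:,:,2])<12).astype(np.uint8)
n,l,st,c=cv2.connectedComponentsWithStats(m)
i=1+st[1:,4].argmax()
cn,_=cv2.findContours((l==i).astype(np.uint8),cv2.RETR_EXTERNAL,cv2.CHAIN_APPROX_NONE)
r=cv2.minAreaRect(cn[0]); b=cv2.boxPoints(r)+[270,130];print(b.round(1))
for bb in (b,np.array([[294,150],[337,150],[338,249],[296,249]]),):
    w=onplane(d,bb,0.016);print(w.round(4).tolist());c=w.mean(0);print(c.round(4),[np.linalg.norm(w[k]-w[k-1]).round(4) for k in range(4)])
cc=onplane(d,[(316,170),(316,234)],.016);print("marks",cc.round(4),cc.mean(0).round(4),np.degrees(np.arctan2(*(cc[1]-cc[0])[[1,0]])))
yaw=np.arctan2(*(cc[1]-cc[0])[[1,0]])
rel([*cc.mean(0)[:2],.022],yaw)
E
```

```text
[146 151 157] [162 189 141]
[[294. 151.]
 [337. 151.]
 [337. 248.]
 [294. 248.]]
[[0.5582, 0.2339, 0.016], [0.5766, 0.2733, 0.016], [0.676, 0.2291, 0.016], [0.6556, 0.1855, 0.016]]
[0.6166 0.2305 0.016 ] [np.float64(0.1088), np.float64(0.0435), np.float64(0.1088), np.float64(0.0481)]
[[0.5573, 0.2343, 0.016], [0.5757, 0.2737, 0.016], [0.6776, 0.2296, 0.016], [0.6577, 0.187, 0.016]]
[0.6171 0.2312 0.016 ] [np.float64(0.111), np.float64(0.0435), np.float64(0.111), np.float64(0.047)]
marks [[0.5854 0.2457 0.016 ]
 [0.6506 0.2151 0.016 ]] [0.618  0.2304 0.016 ] -25.166727841167248
pos [0.5904 0.2448 0.1892] yaw -25.06 downtilt x,z -0.06 -0.27 q [-0.36  0.79 -0.2   1.58  0.2   0.8   0.49] F [-1.2  0.8 -0.7] M [-0.05  0.01 -0.02] op 70.1 t 2.2833
delta tool mm [ 31.2 167.2  -0.6] units [ 1.56  8.36 -0.03]
ry units 0.02
```

>>> send_rows --motion '[[[0,0,0,0.75,1,0,-0.6],[0,0,0,0.75,1,0,-0.6],[0,0,0,0,1,0,-0.6],[0,0,0,0,1,0,-0.6],[0,0,0,0,1,0,-0.6]]]'

```text
clock: 2.7
tool_pos: [0.6167, 0.2369, 0.092]
eef_rot: [-0.691, 0.15, -0.149, 0.691]
contact_force: [0.0, -0.4, 0.1]
opening: 0.802
```

>>> send_rows --motion '[[[0,0,0,0,1,0,-0.6],[0,0,0,0,1,0,-0.6],[0,0,0,0,0.3,0,-0.6],[0,0,0,0,0,0,-0.6],[0,0,0,0,0,0,-0.6]]]'

```text
clock: 3.12
tool_pos: [0.6171, 0.2369, 0.0473]
eef_rot: [-0.691, 0.15, -0.15, 0.691]
contact_force: [0.5, -0.7, -0.4]
opening: 0.799
```

```bash
python3 - <<'E'
from rel import *
rel([.616,.2305,.021],np.radians(-25.1))
d=snap("wrist","w2")
E
```

```text
pos [0.6171 0.2369 0.0473] yaw -24.46 downtilt x,z -0.01 0.03 q [-0.35  1.   -0.16  1.57  0.25  0.59  0.5 ] F [ 0.5 -0.7 -0.4] M [-0.02 -0.02 -0.02] op 70.3 t 3.1167
delta tool mm [ 1.7 26.3 -6.3] units [ 0.08  1.31 -0.31]
ry units 0.14
```

View pics/w2.png

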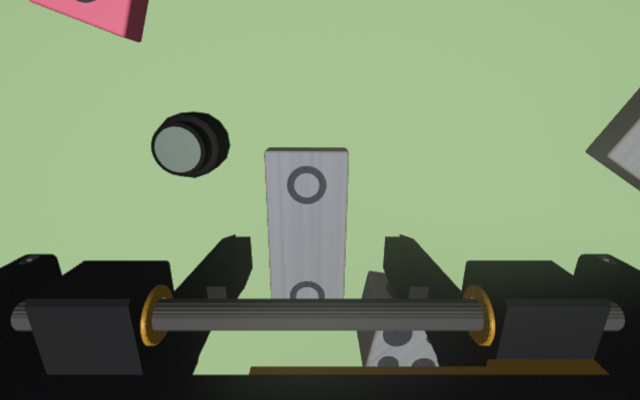

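>>> send_rows --motion '[[[0,0.14,0,0.08,0,-0.31,-0.6],[0,0,0,0,0.5,0,-0.6],[0,0,0,0,0.5,0,-0.6],[0,0,0,0,0.25,0,-0.6],[0,0,0,0,0,0,-0.6]]]'

```text
clock: 3.58
tool_pos: [0.6147, 0.2295, 0.0199]
eef_rot: [0.691, -0.155, 0.153, -0.69]
contact_force: [1.1, -0.9, -0.5]
opening: 0.797
```

```bash
python3 - <<'E'
from rel import *
rel([.616,.2305,.021],np.radians(-25.1))
E
```

```text
pos [0.6147 0.2295 0.0199] yaw -25.14 downtilt x,z -0.12 -0.13 q [-0.35  1.04 -0.15  1.58  0.26  0.54  0.49] F [ 1.1 -0.9 -0.5] M [-0.    0.04 -0.02] op 70.1 t 3.5833
delta tool mm [ 0.7 -1.1  1.4] units [ 0.04 -0.06  0.07]
ry units -0.01
```

>>> send_rows --motion '[[[0,0,0,0,-0.1,0.05,-0.6],[0,0,0,0,0,0,1],[0,0,0,0,0,0,1],[0,0,0,0,0,0,1],[0,0,0,0,0,0,1]]]' --force 30

```text
clock: 4.0
tool_pos: [0.6164, 0.2308, 0.024]
eef_rot: [0.69, -0.154, 0.154, -0.69]
contact_force: [-1.5, -1.8, 2.9]
opening: 0.52
```

>>> send_rows --motion '[[[0,0,0,0,0,0,1],[0,0,0,0,0,0,1],[0,0,0,0,-0.5,0,1],[0,0,0,0,-0.8,0,1],[0,0,0,0,-0.8,0,1]]]'

```text
clock: 4.42
tool_pos: [0.6154, 0.2305, 0.0656]
eef_rot: [0.691, -0.155, 0.153, -0.69]
contact_force: [0.4, 0.5, -2.9]
opening: 0.517
```

```bash
python3 - <<'E'
from rel import *
rel([.616,.2305,.1],np.radians(-25.1))
d=load("top0")
# press features, c2 crop coordinates -> full
f=lambda x,y:(300+x/3-0.33,110+y/3-.33)
for n,(x,y),z in [("stopBL",(260,117),.012),("stopBR",(328,112),.012),("gL-flare start",(267,262),.005),("flareL",(266,291),.005),("flareR",(348,288),.005),("floor bl",(277,280),0),("floor br",(337,278),0),("knob",(318,156),.095),("legLtop",(240,160),.005),("legRfoot",(360,200),.005),("legLfoot",(240,207),.005)]:
    print(n,onplane(d,f(x,y),z).round(4))
E
```

```text
pos [0.6154 0.2305 0.0656] yaw -25.15 downtilt x,z -0.1 -0.1 q [-0.34  0.97 -0.17  1.58  0.24  0.61  0.5 ] F [ 0.4  0.5 -2.9] M [-0.01 -0.02  0.02] op 45.5 t 4.4167
delta tool mm [  0.5 -34.4   0.2] units [ 0.02 -1.72  0.01]
ry units -0.01
stopBL [[ 0.5969 -0.1782  0.012 ]]
stopBR [[ 0.6009 -0.2458  0.012 ]]
gL-flare start [[ 0.4523 -0.1811  0.005 ]]
flareL [[ 0.4237 -0.179   0.005 ]]
flareR [[ 0.4254 -0.2592  0.005 ]]
floor bl [[ 0.435  -0.1911  0.    ]]
floor br [[ 0.4361 -0.2501  0.    ]]
knob [[ 0.5361 -0.2153  0.095 ]]
legLtop [[ 0.5553 -0.158   0.005 ]]
legRfoot [[ 0.5129 -0.2751  0.005 ]]
legLfoot [[ 0.5077 -0.1564  0.005 ]]
```

>>> send_rows --motion '[[[0,0,0,0,-1,0,1],[0,0,0,0,-1,0,1],[0,-0.8,0,0,-1,0,1],[0,-1,0,0,-1,0,1],[0,-1,0,0,-1,0,1]]]'

```text
clock: 4.83
tool_pos: [0.6158, 0.2306, 0.1668]
eef_rot: [0.703, -0.075, 0.074, -0.703]
contact_force: [-0.6, 0.9, -3.2]
opening: 0.514
```

>>> send_rows --motion '[[[0,-0.8,0,0,-0.5,-0.5,1],[0,-0.8,0,0,-0.5,-0.8,1],[0,-0.8,0,0,0,-1,1],[0,-0.8,0,0,0,-1,1],[0,0,0,0,0,-1,1]]]'

```text
clock: 5.25
tool_pos: [0.6096, 0.1442, 0.1861]
eef_rot: [0.707, 0.015, -0.016, -0.707]
contact_force: [0.7, 0.1, -2.8]
opening: 0.515
```

>>> send_rows --motion '[[[0,0,0,0,0,-1,1],[0,0,0,0,0,-1,1],[0,0,0,0,0,-1,1],[0,0,0,0,0,-1,1],[0,0,0,0,0,-1,1]]]'

```text
clock: 5.67
tool_pos: [0.614, 0.0442, 0.1858]
eef_rot: [0.707, 0.014, -0.015, -0.707]
contact_force: [0.0, 0.8, -3.3]
opening: 0.517
```

>>> send_rows --motion '[[[0,0,0,0,0,-1,1],[0,0,0,0,0,-1,1],[0,0,0,0,0,-1,1],[0,0,0,0,0,-1,1],[0,0,0,0,0,-1,1]]]'

```text
clock: 6.08
tool_pos: [0.618, -0.0557, 0.1858]
eef_rot: [0.707, 0.014, -0.015, -0.707]
contact_force: [0.4, -0.4, -2.9]
opening: 0.514
```

```bash
python3 - <<'E'
from rel import *
rel([.585,-.21,.2],np.radians(2.3))
E
```

```text
pos [ 0.618  -0.0557  0.1858] yaw 2.34 downtilt x,z -0.05 -0.02 q [ 0.23  0.78 -0.38  1.64  0.38  0.8   1.29] F [ 0.4 -0.4 -2.9] M [ 0.03 -0.03 -0.01] op 45.2 t 6.0833
delta tool mm [ -39.3  -14.1 -152.9] units [-1.97 -0.71 -7.64]
ry units 0.01
```

>>> send_rows --motion '[[[0,0,0,-0.4,0,-1,1],[0,0,0,-0.4,0,-1,1],[0,0,0,-0.4,0,-1,1],[0,0,0,-0.4,0,-1,1],[0,0,0,-0.4,0,-1,1]]]'

```text
clock: 6.5
tool_pos: [0.5818, -0.1571, 0.1858]
eef_rot: [0.707, 0.014, -0.015, -0.707]
contact_force: [0.4, 0.2, -2.6]
opening: 0.517
```

>>> send_rows --motion '[[[0,0,0,0,-0.3,-1,1],[0,0,0,0,-0.4,-1,1],[0,0,0,0,0,-0.7,1],[0,0,0,0,0,0,1],[0,0,0,0,0,0,1]]]'

```text
clock: 6.92
tool_pos: [0.5844, -0.2102, 0.1993]
eef_rot: [-0.707, -0.014, 0.014, 0.707]
contact_force: [-0.4, 0.4, -2.6]
opening: 0.515
```

```bash
python3 - <<'E'
from rel import *
rel([.585,-.21,.2],np.radians(2.3))
d=snap("wrist","w3")
E
```

```text
pos [ 0.5844 -0.2102  0.1993] yaw 2.26 downtilt x,z -0.05 0.03 q [ 0.5   0.77 -0.42  1.62  0.39  0.83  1.53] F [-0.4  0.4 -2.6] M [0.07 0.   0.02] op 45.3 t 6.9167
delta tool mm [ 0.6 -0.7  0.2] units [ 0.03 -0.04  0.01]
ry units -0.01
```

View pics/w3.png

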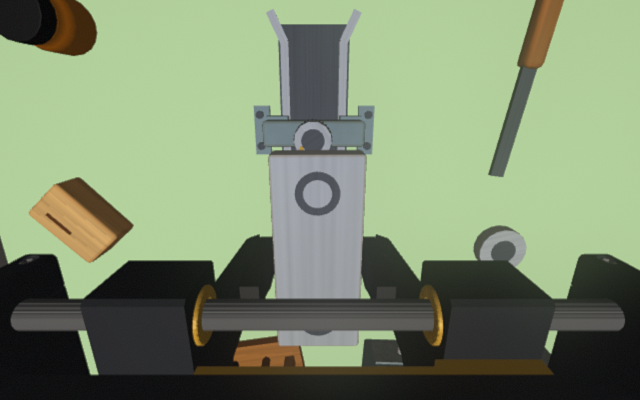

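```bash
python3 - <<'E'
from h import *
d=load("w3"); crop(d,240,0,400,160,5,"w3c")
E
```

```text
(no output)
```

View pics/w3c.png

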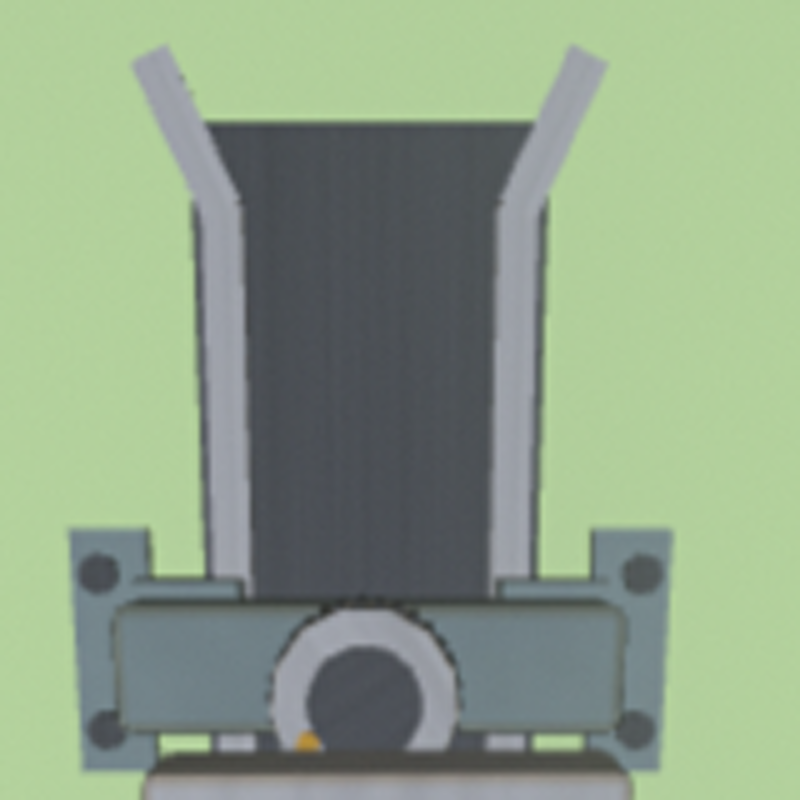

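```bash
python3 - <<'E'
from h import *
d=load("w3")
f=lambda a:np.array(a)/5-.4+[240,0]
gl=onplane(d,f([(242,205),(250,575)]),.005);gr=onplane(d,f([(499,205),(492,575)]),.005)
print(gl.round(4).tolist(),gr.round(4).tolist())
print("widths",(gl-gr)[:,1]); m=(gl+gr)/2
yaw=np.arctan2(*(m[1]-m[0])[[1,0]]);print("yaw guides mid",np.degrees(yaw))
for g in (gl,gr): print(np.degrees(np.arctan2(*(g[1]-g[0])[[1,0]])))
ft=onplane(d,f([(68,528),(673,528),(85,772),(660,772)]),.006);print("feet",ft.round(4).tolist(),ft.mean(0).round(4), "yaws",[np.degrees(np.arctan2(*(a-b)[[1,0]]))-90 for a,b in ((ft[0],ft[1]),(ft[2],ft[3]))])
bm=onplane(d,f([(118,603),(625,603),(122,727),(622,727)]),.043);print("beam",bm.round(4).tolist(),bm.mean(0).round(4),"yaw",[np.degrees(np.arctan2(*(a-b)[[1,0]]))-90 for a,b in ((bm[0],bm[1]),(bm[2],bm[3]))])
fl=onplane(d,f([(205,122),(537,122)]),.0);print("floor edge",fl.round(4).tolist())
k=onplane(d,f([(366,697)]),.095);print("knob",k.round(4))
c85=m[0];print("home from guides start",(c85+85e-3*np.array([np.cos(yaw),np.sin(yaw),0])).round(4))
# die in hand: top face corners; TCP z - 22.5 +16 
z=.1993-.0065
w=onplane(d,[(269.5,152),(366.5,152),(358,346),(276,346)],z);print(w.round(4).tolist(),w.mean(0).round(4),np.linalg.norm(w[0]-w[1]),np.linalg.norm(w[0]-w[3]))
mm=(w[0]+w[1]-w[2]-w[3])/2;print("die yaw",np.degrees(np.arctan2(-mm[1],-mm[0])))
E
```

```text
[[0.4526, -0.243, 0.005], [0.5219, -0.2406, 0.005]] [[0.4506, -0.1932, 0.005], [0.52, -0.1905, 0.005]]
widths [-0.04978078 -0.0501374 ]
yaw guides mid 2.1028260168949915
1.9556429615661912
2.2499781919056177
feet [[0.514, -0.2779, 0.006], [0.5092, -0.154, 0.006], [0.5641, -0.2754, 0.006], [0.5594, -0.1521, 0.006]] [ 0.5367 -0.2149  0.006 ] yaws [np.float64(-177.78203836348405), np.float64(-177.79477734330254)]
beam [[0.5262, -0.2616, 0.043], [0.5226, -0.1683, 0.043], [0.5489, -0.2612, 0.043], [0.5453, -0.167, 0.043]] [ 0.5357 -0.2145  0.043 ] yaw [np.float64(-177.78582893070842), np.float64(-177.79233743337045)]
floor edge [[0.4375, -0.2508, 0.0], [0.4349, -0.1864, 0.0]]
knob [[ 0.5354 -0.2149  0.095 ]]
home from guides start [ 0.5366 -0.215   0.005 ]
[[0.5306, -0.2336, 0.1928], [0.5289, -0.1894, 0.1928], [0.6382, -0.1847, 0.1928], [0.6399, -0.2308, 0.1928]] [ 0.5844 -0.2096  0.1928] 0.0442494085723385 0.10936452724771864
die yaw 1.9622749322004869
```

>>> send_rows --motion '[[[0,0,0,-1,0,0,1],[0,0,0,-1,0,0,1],[0,0,0,-1,0,0,1],[0,0,0,-1,0,0,1],[0,0,0,-1,0,0,1]]]'

```text
clock: 7.38
tool_pos: [0.4843, -0.2116, 0.1995]
eef_rot: [-0.706, -0.016, 0.016, 0.708]
contact_force: [0.8, 0.7, -3.1]
opening: 0.518
```

>>> send_rows --motion '[[[0,0,0,-1,0,0,1],[0,0,0,-1,0,0,1],[0,0,0,-1,0,0,1],[0,0,0,-1,0,0,1],[0,0,0,-0.65,0,0,1]]]'

```text
clock: 7.8
tool_pos: [0.39, -0.2159, 0.1996]
eef_rot: [-0.706, -0.015, 0.016, 0.707]
contact_force: [0.5, -0.9, -3.3]
opening: 0.516
```

>>> send_rows --motion '[[[0,0,0,0,1,0,1],[0,0,0,0,1,0,1],[0,0,0,0,1,0,1],[0,0,0,0,1,0,1],[0,0,0,0,1,0,1]]]'

```text
clock: 8.22
tool_pos: [0.3931, -0.2159, 0.099]
eef_rot: [-0.706, -0.016, 0.015, 0.708]
contact_force: [0.3, 0.3, -3.5]
opening: 0.511
```

```bash
python3 - <<'E'
from rel import *
rel([.3911,-.2205,.024],np.radians(2.2))
E
```

```text
pos [ 0.3931 -0.2159  0.099 ] yaw 2.52 downtilt x,z 0.08 0.09 q [ 0.51  0.77 -0.18  2.21  0.62  0.21  1.39] F [ 0.3  0.3 -3.5] M [ 0.03  0.01 -0.04] op 44.9 t 8.2167
delta tool mm [-2.3 75.  -4.7] units [-0.11  3.75 -0.23]
ry units 0.07
```

>>> send_rows --motion '[[[0,0.06,0,0,0.5,-0.12,1],[0,0,0,0,0.7,-0.1,1],[0,0,0,0,0.7,0,1],[0,0,0,0,0.5,0,1],[0,0,0,0,0,0,1]]]'

```text
clock: 8.63
tool_pos: [0.3929, -0.2198, 0.0502]
eef_rot: [-0.706, -0.014, 0.015, 0.708]
contact_force: [-0.4, 0.1, -3.3]
opening: 0.516
```

```bash
python3 - <<'E'
from rel import *
rel([.3911,-.2205,.024],np.radians(2.2))
E
```

```text
pos [ 0.3929 -0.2198  0.0502] yaw 2.29 downtilt x,z -0.08 0.14 q [ 0.44  0.88 -0.05  2.22  0.67  0.06  1.35] F [-0.4  0.1 -3.3] M [ 0.06 -0.02  0.02] op 45.4 t 8.6333
delta tool mm [-1.8 26.2 -0.7] units [-0.09  1.31 -0.04]
ry units 0.02
```

>>> send_rows --motion '[[[0,0.02,0,0.6,0,-0.04,1],[0,0,0,0.8,0,0,1],[0,0,0,0.8,0,0,1],[0,0,0,0.5,0,0,1],[0,0,0,0,0,0,1]]]'

```text
clock: 9.05
tool_pos: [0.4504, -0.2195, 0.0526]
eef_rot: [-0.707, -0.015, 0.011, 0.707]
contact_force: [0.6, -0.2, -3.2]
opening: 0.517
```

```bash
python3 - <<'E'
from rel import *
u=np.array([.99926,.03839]);h=np.array([.536,-.2149])
rel([*(h-.088*u),.024],np.radians(2.2))
d=snap("wrist","w4")
d=snap("top","t4"); crop(d,360,130,440,230,6,"t4c")
d=snap("side","s4"); crop(d,330,220,410,290,7,"s4c")
E
```

```text
pos [ 0.4504 -0.2195  0.0526] yaw 2.14 downtilt x,z 0.36 0.07 q [ 0.47  0.89 -0.18  2.07  0.63  0.23  1.35] F [ 0.6 -0.2 -3.2] M [ 0.06 -0.02 -0.06] op 45.5 t 9.05
delta tool mm [-2.5 28.6  1.3] units [-0.13  1.43  0.06]
ry units -0.01
```

View pics/w4.png

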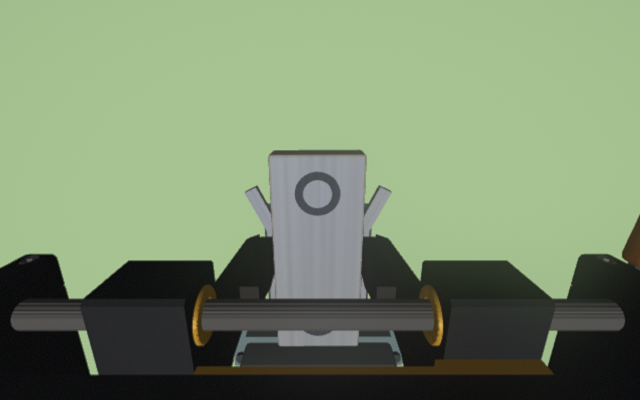

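View pics/s4c.png

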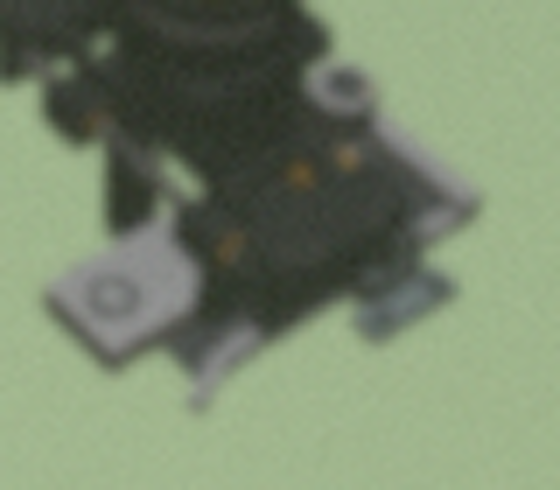

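>>> send_rows --motion '[[[0,0,0,-0.05,0.4,0.04,1],[0,0,0,0,0.4,0,1],[0,0,0,0,0.4,0,1],[0,0,0,0,0.15,0,1],[0,0,0,0,0,0,1]]]'

```text
clock: 9.62
tool_pos: [0.4445, -0.2201, 0.0241]
eef_rot: [-0.707, -0.012, 0.013, 0.707]
contact_force: [-0.4, 0.4, -3.3]
opening: 0.519
```

```bash
python3 - <<'E'
from rel import *
u=np.array([.99926,.03839]);h=np.array([.536,-.2149])
rel([*(h-.088*u),.022],np.radians(2.2))
d=snap("wrist","w5"); crop(d,230,140,410,260,4,"w5c")
d=load("w4"); crop(d,230,140,410,260,4,"w4c")
E
```

```text
pos [ 0.4445 -0.2201  0.0241] yaw 2.01 downtilt x,z -0.11 0.0 q [ 0.44  0.94 -0.11  2.08  0.65  0.15  1.33] F [-0.4  0.4 -3.3] M [-0.    0.05 -0.03] op 45.7 t 9.6167
delta tool mm [3.7 2.1 1.7] units [0.18 0.1  0.08]
ry units -0.04
```

View pics/w5c.png

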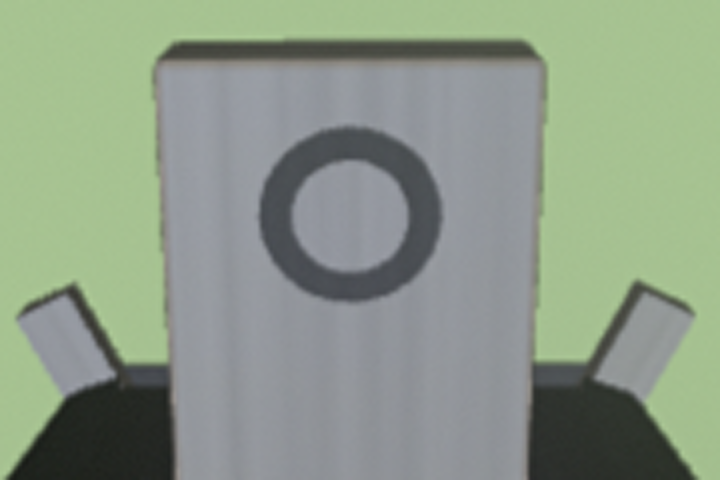

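>>> send_rows --motion '[[[0,-0.03,0,0.05,0.05,0.05,1],[0,0,0,0,0.04,0,1],[0,0,0,0,0,0,1],[0,0,0,0,0,0,1],[0,0,0,0,0,0,1]]]'

```text
clock: 10.08
tool_pos: [0.4449, -0.2202, 0.0238]
eef_rot: [0.708, 0.012, -0.013, -0.706]
contact_force: [-3.3, -0.3, 13.1]
opening: 0.515
```

```bash
python3 - <<'E'
from rel import *
u=np.array([.99926,.03839]);h=np.array([.536,-.2149])
rel([*(h-.058*u),.022],np.radians(2.2))
E
```

```text
pos [ 0.4449 -0.2202  0.0238] yaw 2.06 downtilt x,z -0.12 -0.09 q [ 0.43  0.94 -0.11  2.08  0.65  0.15  1.33] F [-3.3 -0.3 13.1] M [ 0.05  0.74 -0.06] op 45.3 t 10.0833
delta tool mm [33.3  1.8  1.8] units [1.66 0.09 0.09]
ry units -0.03
```

>>> send_rows --motion '[[[0,-0.03,0,0.2,-0.04,0.04,1],[0,0,0,0.4,0,0,1],[0,0,0,0.4,0,0,1],[0,0,0,0.4,0,0,1],[0,0,0,0.2,0,0,1]]]'

```text
clock: 10.5
tool_pos: [0.4702, -0.2186, 0.0238]
eef_rot: [0.708, 0.007, -0.019, -0.706]
contact_force: [-14.0, -0.8, 18.4]
opening: 0.518
```

```bash
python3 - <<'E'
from rel import *
u=np.array([.99926,.03839]);h=np.array([.536,-.2149])
rel([*(h-.058*u),.022],np.radians(2.2))
d=snap("wrist","w6"); 
d=snap("side","s6"); crop(d,330,220,410,290,7,"s6c")
E
```

```text
pos [ 0.4702 -0.2186  0.0238] yaw 2.11 downtilt x,z -0.95 -0.1 q [ 0.45  0.95 -0.17  2.    0.62  0.26  1.34] F [-14.   -0.8  18.4] M [-0.04  3.03  0.01] op 45.6 t 10.5
delta tool mm [7.9 1.7 1.1] units [0.39 0.09 0.06]
ry units -0.02
```

View pics/w6.png

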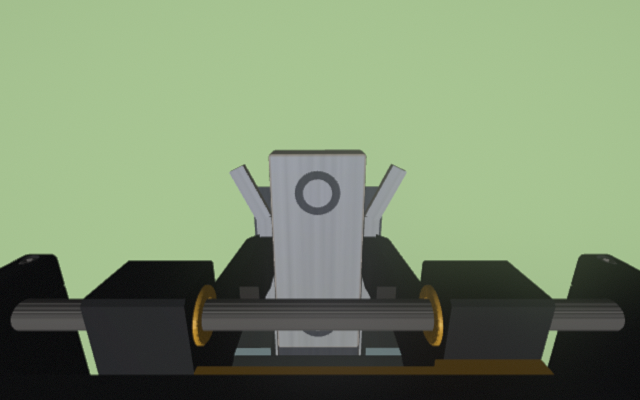

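View pics/s6c.png

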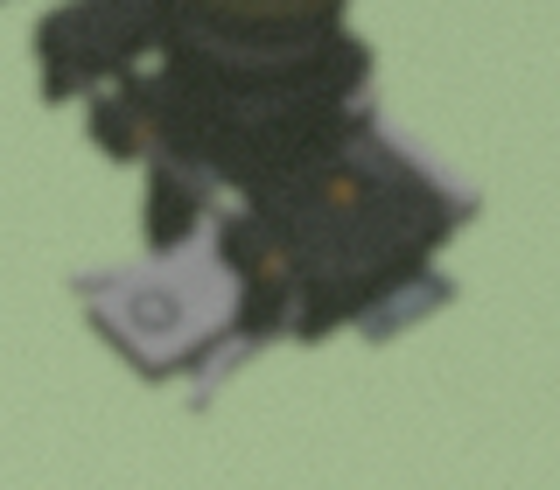

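```bash
python3 - <<'E'
from h import *
a=load("w6"); crop(a,220,140,420,370,3,"w6c"); 
b=load("w3"); crop(b,220,140,420,370,3,"w3d")
A=cv2.imread("pics/w6c.png")[:540,:400*1];
import numpy as np
cv2.imwrite("pics/cmp.png",np.hstack([cv2.imread("pics/w6c.png")[:600,100:500],cv2.imread("pics/w3d.png")[:600,100:500]]))
E
```

```text
(no output)
```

View pics/cmp.png

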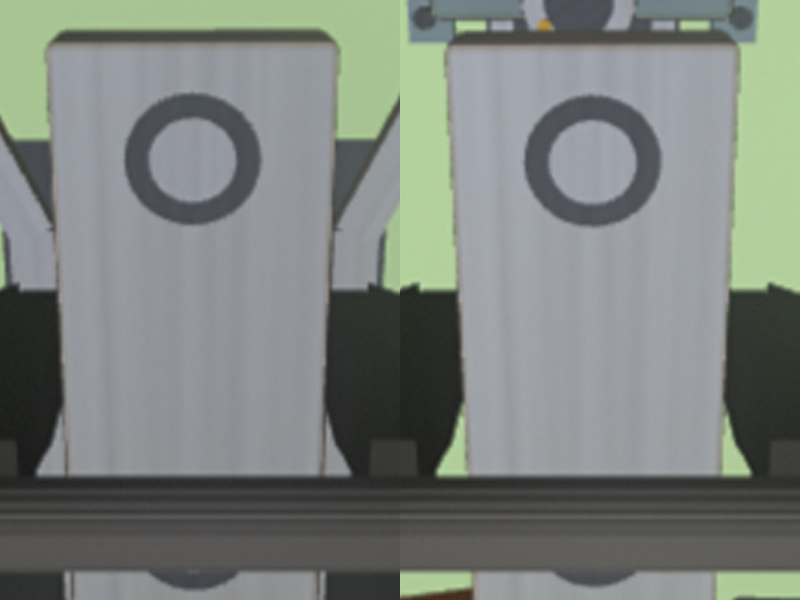

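>>> send_rows --motion '[[[0,0,0,0,0,0,-0.3],[0,0,0,0,0,0,-0.3],[0,0,0,0,0,0,-0.3],[0,0,0,0,0,0,-0.3],[0,0,0,0,0,0,-0.3]]]'

```text
clock: 11.02
tool_pos: [0.479, -0.2171, 0.0236]
eef_rot: [-0.707, -0.014, 0.014, 0.707]
contact_force: [0.1, 0.1, 0.0]
opening: 0.647
```

```bash
python3 - <<'E'
from rel import *
u=np.array([.99926,.03839]);h=np.array([.536,-.2149])
rel([*(h-.088*u),.022],np.radians(2.2))
d=snap("wrist","w7"); crop(d,220,140,420,370,3,"w7c")
E
```

```text
pos [ 0.479  -0.2171  0.0236] yaw 2.28 downtilt x,z 0.06 0.02 q [ 0.44  0.95 -0.18  2.    0.62  0.25  1.34] F [0.1 0.1 0. ] M [-0.02  0.02  0.01] op 56.9 t 11.0167
delta tool mm [-31.    1.5   0.1] units [-1.55  0.08  0.  ]
ry units 0.02
```

View pics/w7c.png

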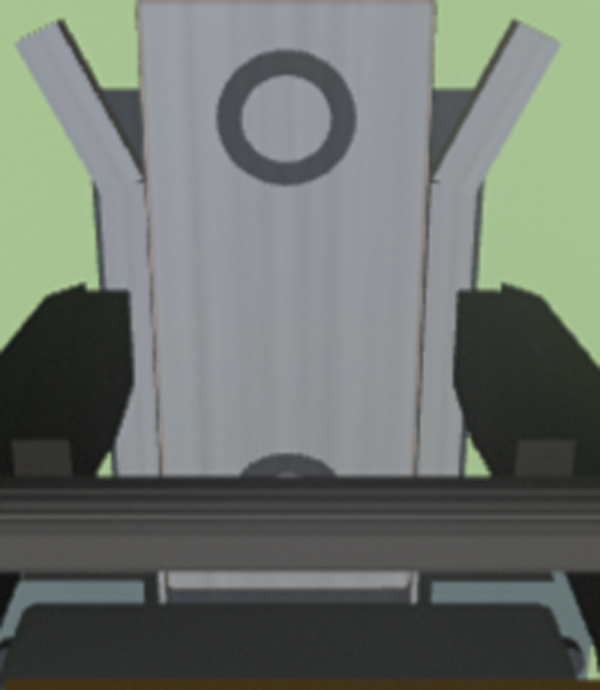

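```bash
python3 - <<'E'
from h import *
d=load("w7"); im=d["img"]; crop(d,220,110,420,160,4,"w7r")
f=lambda a:np.array(a)/3-.33+[220,140]
u=np.array([.99926,.03839]);v=np.array([-.03839,.99926]);h=np.array([.536,-.2149])
for z in (.016,.021):
    w=onplane(d,f([(139,20),(434,20),(162,470),(414,470),(166,585),(413,585)]),z)
    print(z,[(1000*np.array([(p[:2]-h)@u,(p[:2]-h)@v])).round(1).tolist() for p in w])
w=onplane(d,f([(17,40),(560,40),(147,182),(432,182),(160,470),(416,470)]),.005)
print("flare tips etc z5",[(1000*np.array([(p[:2]-h)@u,(p[:2]-h)@v])).round(1).tolist() for p in w])
E
```

```text
0.016 [[-114.1, -23.0], [-114.1, 22.0], [-34.1, -22.8], [-34.1, 22.1], [-9.0, -23.1], [-9.0, 23.0]]
0.021 [[-114.8, -22.1], [-114.8, 21.2], [-37.7, -22.0], [-37.6, 21.4], [-13.5, -22.3], [-13.5, 22.1]]
flare tips etc z5 [[-109.2, -45.1], [-109.3, 44.7], [-84.5, -24.8], [-84.5, 24.6], [-26.2, -25.0], [-26.2, 24.2]]
```

View pics/w7r.png

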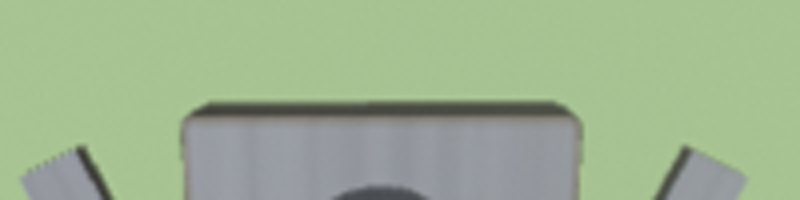

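>>> send_rows --motion '[[[0,0,0,-0.5,0,0,-0.3],[0,0,0,-0.7,0,0,-0.3],[0,0,0,-0.45,0.06,0,-0.3],[0,0,0,0,0,0,-0.3],[0,0,0,0,0,0,1]]]' --force 20

```text
clock: 11.48
tool_pos: [0.4455, -0.2186, 0.0224]
eef_rot: [-0.707, -0.014, 0.014, 0.707]
contact_force: [-0.1, -0.3, -0.3]
opening: 0.597
```

>>> send_rows --motion '[[[0,0,0,0,0,0,1],[0,0,0,0,0,0,1],[0,0,0,0,0,0,1],[0,0,0,0,0,0,1],[0,0,0,0.2,0,0,1]]]'

```text
clock: 11.9
tool_pos: [0.4466, -0.2186, 0.0225]
eef_rot: [0.707, 0.012, -0.016, -0.707]
contact_force: [-8.2, 0.1, 7.6]
opening: 0.522
```

```bash
python3 - <<'E'
from rel import *
u=np.array([.99926,.03839]);h=np.array([.536,-.2149])
rel([*(h-.058*u),.022],np.radians(2.2))
E
```

```text
pos [ 0.4466 -0.2186  0.0225] yaw 2.23 downtilt x,z -0.32 -0.02 q [ 0.43  0.94 -0.12  2.08  0.65  0.16  1.33] F [-8.2  0.1  7.6] M [0.13 1.58 0.06] op 45.9 t 11.9
delta tool mm [31.5  0.3  0.3] units [1.58 0.02 0.01]
ry units 0.01
```

>>> send_rows --motion '[[[0,0,0,0.2,-0.06,0,1],[0,0,0,0.3,0,0,1],[0,0,0,0.3,0,0,1],[0,0,0,0.3,0,0,1],[0,0,0,0.3,0,0,1]]]'

```text
clock: 12.32
tool_pos: [0.4784, -0.2172, 0.0236]
eef_rot: [-0.707, -0.014, 0.014, 0.707]
contact_force: [0.1, -0.5, -3.2]
opening: 0.52
```

```bash
python3 - <<'E'
from rel import *
u=np.array([.99926,.03839]);h=np.array([.536,-.2149])
rel([*(h-.058*u),.022],np.radians(2.2))
d=snap("wrist","w8"); crop(d,220,110,420,370,3,"w8c")
E
```

```text
pos [ 0.4784 -0.2172  0.0236] yaw 2.27 downtilt x,z 0.05 0.02 q [ 0.44  0.95 -0.18  2.    0.63  0.25  1.34] F [ 0.1 -0.5 -3.2] M [0.01 0.08 0.01] op 45.8 t 12.3167
delta tool mm [-0.4  1.6  0.1] units [-0.02  0.08  0.  ]
ry units 0.02
```

View pics/w8c.png

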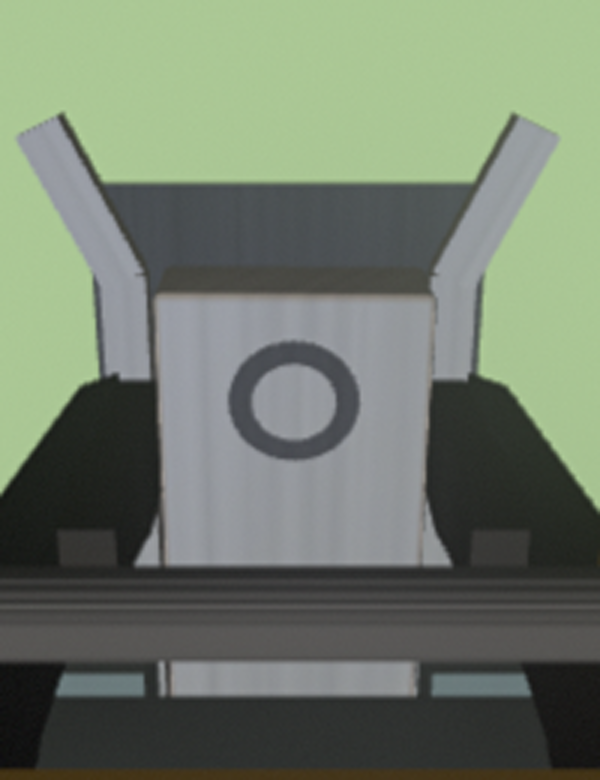

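>>> send_rows --motion '[[[0,0,0,0,0.05,0,1],[0,0,0,0,0,0,-0.3],[0,0,0,0,0,0,-0.3],[0,0,0,0,0,0,-0.3],[0,0,0,0,-0.5,0,-0.3]]]'

```text
clock: 12.78
tool_pos: [0.4762, -0.217, 0.0319]
eef_rot: [-0.707, -0.013, 0.015, 0.707]
contact_force: [0.1, -0.5, -0.4]
opening: 0.65
```

>>> send_rows --motion '[[[0,0,0,0,-0.6,0,-0.3],[0,0,0,-0.5,0,0,1],[0,0,0,-0.6,0,0,1],[0,0,0,-0.7,0,0,1],[0,0,0,-0.4,0,0,1]]]' --force 20

```text
clock: 13.2
tool_pos: [0.4316, -0.2194, 0.0455]
eef_rot: [0.707, 0.013, -0.014, -0.707]
contact_force: [-0.5, 0.3, 0.7]
opening: 0.369
```

>>> send_rows --motion '[[[0,0,0,0,0,0,1],[0,0,0,0,0,0,1],[0,0,0,0,0,0,1],[0,0,0,0,0,0,1],[0,0,0,0,0,0,1]]]'

```text
clock: 13.62
tool_pos: [0.4341, -0.219, 0.0447]
eef_rot: [-0.707, -0.014, 0.014, 0.707]
contact_force: [-0.4, -0.4, 0.1]
opening: 0.004
```

```bash
python3 - <<'E'
from rel import *
u=np.array([.99926,.03839]);h=np.array([.536,-.2149])
rel([*(h-.102*u),.022],np.radians(2.2))
d=snap("wrist","w9"); crop(d,220,110,420,370,3,"w9c")
E
```

```text
pos [ 0.4341 -0.219   0.0447] yaw 2.28 downtilt x,z 0.06 0.01 q [ 0.45  0.9  -0.13  2.11  0.66  0.17  1.33] F [-0.4 -0.4  0.1] M [ 0.04 -0.02 -0.01] op 0.3 t 13.6167
delta tool mm [-0.1 22.7  0.2] units [-0.    1.13  0.01]
ry units 0.02
```

View pics/w9.png

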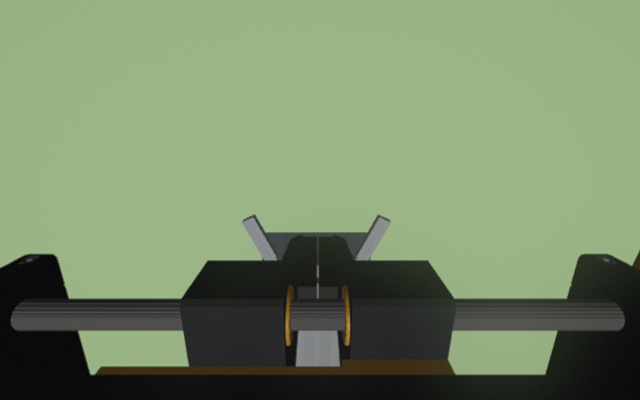

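```bash
python3 - <<'E'
from h import *
d=load("w8")
f=lambda a:np.array(a)/3-.33+[220,110]
u=np.array([.99926,.03839]);v=np.array([-.03839,.99926]);h=np.array([.536,-.2149])
w=onplane(d,f([(155,293),(434,293)]),.0172)
print([(1000*np.array([(p[:2]-h)@u,(p[:2]-h)@v])).round(1).tolist() for p in w])
E
```

```text
[[-85.6, -21.7], [-85.6, 23.1]]
```

>>> send_rows --motion '[[[0,0,0,0,0.6,0,1],[0,0,0,0,0.65,0,1],[0,0,0,0,0,0,1],[0,0,0,0.3,0,0,1],[0,0,0,0.3,0,0,1]]]'

```text
clock: 14.08
tool_pos: [0.4449, -0.2187, 0.0199]
eef_rot: [0.707, 0.013, -0.015, -0.707]
contact_force: [-1.3, -0.6, -1.6]
opening: 0.006
```

>>> send_rows --motion '[[[0,0,0,0.3,0,0,1],[0,0,0,0.3,0,0,1],[0,0,0,0.2,0,0,1],[0,0,0,0.2,0,0,1],[0,0,0,0.1,0,0,1]]]'

```text
clock: 14.5
tool_pos: [0.4655, -0.2181, 0.02]
eef_rot: [0.707, 0.012, -0.015, -0.707]
contact_force: [-5.8, 0.3, 5.7]
opening: 0.004
```

```bash
python3 - <<'E'
from rel import *
u=np.array([.99926,.03839]);h=np.array([.536,-.2149])
rel([*(h-.0637*u),.02],np.radians(2.2))
d=snap("wrist","w10"); crop(d,220,110,420,370,3,"w10c")
E
```

```text
pos [ 0.4655 -0.2181  0.02  ] yaw 2.22 downtilt x,z -0.23 -0.03 q [ 0.44  0.95 -0.15  2.03  0.65  0.21  1.32] F [-5.8  0.3  5.7] M [0.02 1.2  0.02] op 0.4 t 14.5
delta tool mm [ 6.8 -0.   0.5] units [ 0.34 -0.    0.02]
ry units 0.0
```

View pics/w10c.png

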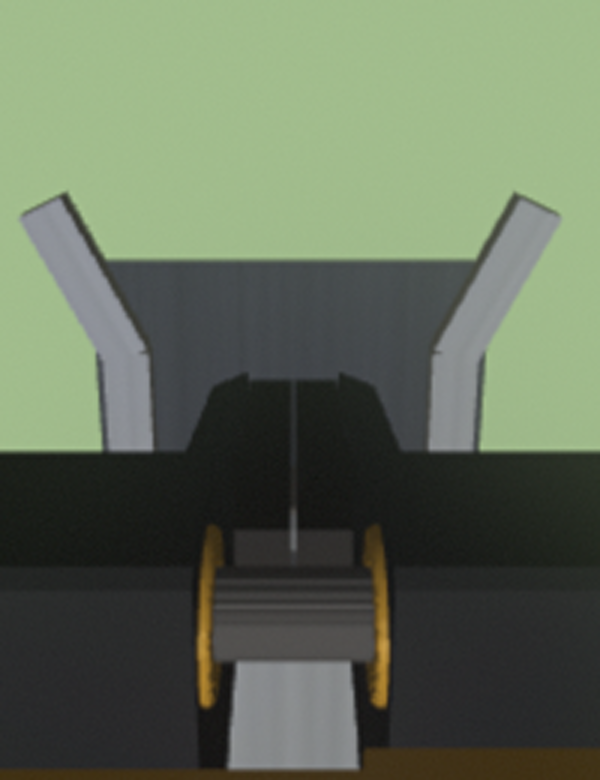

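Pushing works (about 6 N friction). Continue to the stop.

>>> send_rows --motion '[[[0,0,0,0.15,0,0,1],[0,0,0,0.15,0,0,1],[0,0,0,0.1,0,0,1],[0,0,0,0.1,0,0,1],[0,0,0,0,0,0,1]]]'

```text
clock: 14.97
tool_pos: [0.4718, -0.2179, 0.0198]
eef_rot: [0.707, 0.01, -0.017, -0.707]
contact_force: [-11.0, 0.3, 9.8]
opening: 0.004
```

>>> send_rows --motion '[[[0,0,0,0.1,0,0,1],[0,0,0,0.1,0,0,1],[0,0,0,0.1,0,0,1],[0,0,0,0,0,0,1],[0,0,0,0,0,0,1]]]'

```text
clock: 15.38
tool_pos: [0.472, -0.218, 0.0198]
eef_rot: [0.707, 0.005, -0.021, -0.706]
contact_force: [-18.8, 1.3, 17.3]
opening: 0.003
```

```bash
python3 - <<'E'
from rel import *
u=np.array([.99926,.03839]);h=np.array([.536,-.2149])
rel([*(h-.0637*u),.02],np.radians(2.2))
E
```

```text
pos [ 0.472  -0.218   0.0198] yaw 2.11 downtilt x,z -1.24 -0.06 q [ 0.45  0.96 -0.18  1.99  0.63  0.26  1.33] F [-18.8   1.3  17.3] M [ 0.27  3.75 -0.  ] op 0.2 t 15.3833
delta tool mm [ 0.4 -0.2  0.6] units [ 0.02 -0.01  0.03]
ry units -0.02
```

>>> send_rows --motion '[[[0,0,0,-0.6,0,0,1],[0,0,0,-0.4,-0.3,0,1],[0,0,0,0,-1,0,-0.2],[0,0,0,0,-1,0,-0.2],[0,0,0,0,-1,0,-0.2]]]'

```text
clock: 15.8
tool_pos: [0.4645, -0.2178, 0.087]
eef_rot: [0.707, 0.015, -0.013, -0.707]
contact_force: [0.7, -1.0, 0.0]
opening: 0.207
```

>>> send_rows --motion '[[[0,0,0,0,-1,0,-0.2],[0,0,0,0,-1,0,-0.2],[0,0,0,0,-1,0,-0.2],[0,0,0,1,-0.7,0,-0.2],[0,0,0,1,0,0,-0.2]]]'

```text
clock: 16.22
tool_pos: [0.5055, -0.2172, 0.1636]
eef_rot: [0.708, 0.016, -0.011, -0.706]
contact_force: [0.9, 0.1, -0.5]
opening: 0.581
```

```bash
python3 - <<'E'
from rel import *
rel([.536,-.2149,.16],np.radians(2.2))
d=snap("wrist","w11")
d=snap("top","t11");crop(d,360,130,440,230,6,"t11c")
E
```

```text
pos [ 0.5055 -0.2172  0.1636] yaw 2.2 downtilt x,z 0.37 -0.12 q [ 0.57  0.74 -0.41  1.88  0.48  0.62  1.46] F [ 0.9  0.1 -0.5] M [-0.03 -0.07 -0.02] op 51.1 t 16.2167
delta tool mm [30.5  3.8  1.1] units [1.53 0.19 0.06]
ry units -0.0
```

View pics/w11.png

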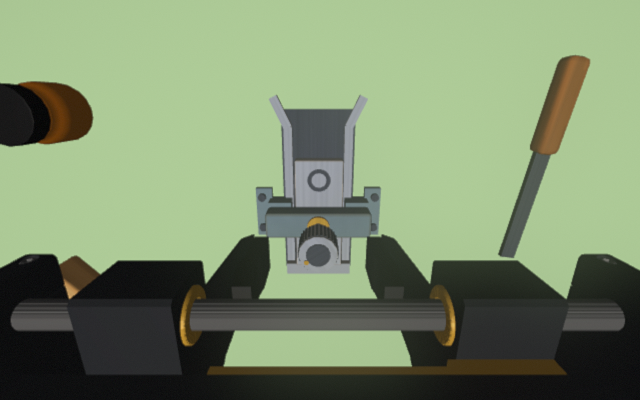

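```bash
python3 - <<'E'
from h import *
d=load("w11"); crop(d,250,85,390,285,4,"w11c")
E
```

```text
(no output)
```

View pics/w11c.png

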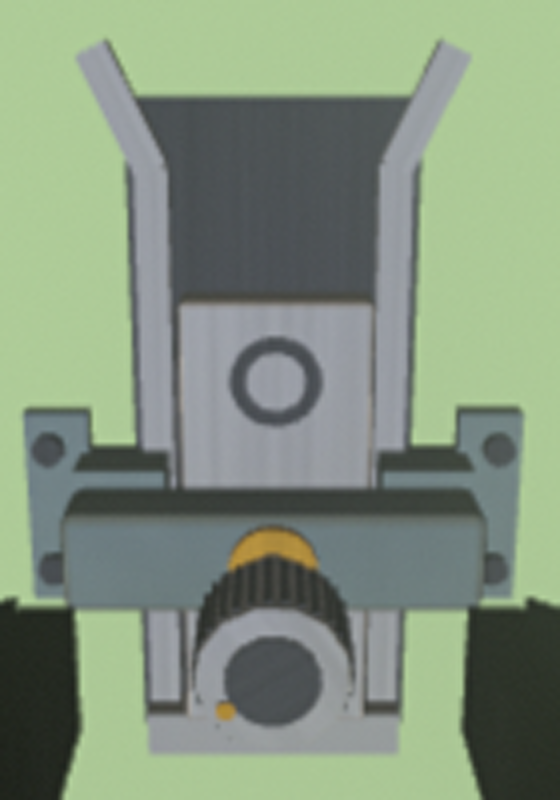

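```bash
python3 - <<'E'
from rel import *
d=load("w11")
f=lambda a:np.array(a)/4-.37+[250,85]
u=np.array([.99926,.03839]);v=np.array([-.03839,.99926]);h=np.array([.536,-.2149])
g=lambda w:[(1000*np.array([(p[:2]-h)@u,(p[:2]-h)@v])).round(1).tolist() for p in w]
print("die rear",g(onplane(d,f([(181,302),(372,302)]),.016)))
print("guide start",g(onplane(d,f([(165,165),(381,165)]),.005)))
print("stop front edge",g(onplane(d,f([(149,714),(399,714)]),.012)))
for z in (.094,.096): print("knob",g(onplane(d,f([(274,680)]),z)), "r",g(onplane(d,f([(196,680),(352,680)]),z)))
rel([.536,-.2149,.12],np.radians(2.2))
E
```

```text
die rear [[-54.2, -21.6], [-54.2, 22.7]]
guide start [[-84.4, -25.4], [-84.3, 24.9]]
stop front edge [[56.0, -32.8], [56.0, 32.8]]
knob [[1.3, -0.1]] r [[1.3, -14.5], [1.3, 14.3]]
knob [[0.2, -0.1]] r [[0.2, -14.4], [0.2, 14.2]]
pos [ 0.5086 -0.2158  0.1618] yaw 2.32 downtilt x,z 0.56 -0.03 q [ 0.56  0.75 -0.41  1.87  0.48  0.61  1.46] F [-0.4 -0.3  0.8] M [ 0.01 -0.04 -0.01] op 52.8 t 16.3167
delta tool mm [27.  42.1 -0.2] units [ 1.35  2.11 -0.01]
ry units 0.03
```

>>> send_rows --motion '[[[0,0,0,0.7,0,0,-0.2],[0,0,0,0.65,0,0,-0.2],[0,0,0,0,0,0,-0.2],[0,-1,0,0,0,0,-0.2],[0,-1,0,0,0,0,-0.2]]]'

```text
clock: 16.73
tool_pos: [0.5295, -0.2152, 0.1597]
eef_rot: [0.704, 0.072, -0.072, -0.703]
contact_force: [-0.6, -0.5, -0.4]
opening: 0.601
```

>>> send_rows --motion '[[[0,-1,0,0,0,0,-0.2],[0,-1,0,0,0,0,-0.2],[0,-1,0,0,0,0,-0.2],[0,-1,0,0,0,0,-0.2],[0,-1,0,0,0,0,-0.2]]]'

```text
clock: 17.15
tool_pos: [0.5292, -0.2154, 0.1597]
eef_rot: [-0.675, -0.21, 0.21, 0.675]
contact_force: [-0.1, 0.7, 0.1]
opening: 0.598
```

```bash
python3 - <<'E'
from rel import *
rel([.536,-.2149,.079],np.radians(60))
E
```

```text
pos [ 0.5292 -0.2154  0.1597] yaw 34.57 downtilt x,z -0.04 0.02 q [ 0.63  0.8  -0.57  1.8   0.62  0.73  1.9 ] F [-0.1  0.7  0.1] M [0.01 0.1  0.03] op 52.6 t 17.15
delta tool mm [ 6.  80.7 -3.5] units [ 0.3   4.03 -0.17]
ry units -5.55
```

>>> send_rows --motion '[[[0,-1,0,0.3,0.4,-0.17,-0.2],[0,-1,0,0,0.5,0,-0.2],[0,-1,0,0,0.5,0,-0.2],[0,-1,0,0,0.5,0,-0.2],[0,-1,0,0,0.5,0,-0.2]]]'

```text
clock: 17.57
tool_pos: [0.5361, -0.2149, 0.1113]
eef_rot: [-0.62, -0.34, 0.34, 0.62]
contact_force: [-0.9, -0.1, -0.4]
opening: 0.596
```

>>> send_rows --motion '[[[0,-1,0,0,0,0,-0.2],[0,0,0,0,0,0,-0.2],[0,0,0,0,0,0,-0.2],[0,0,0,0,0,0,-0.2],[0,0,0,0,0,0,-0.2]]]'

```text
clock: 17.98
tool_pos: [0.5371, -0.2148, 0.1121]
eef_rot: [0.607, 0.363, -0.363, -0.607]
contact_force: [-0.6, 0.8, -0.2]
opening: 0.596
```

```bash
python3 - <<'E'
from rel import *
rel([.536,-.2149,.079],np.radians(60))
E
```

```text
pos [ 0.5371 -0.2148  0.1121] yaw 61.77 downtilt x,z -0.0 -0.04 q [ 0.66  0.9  -0.64  1.81  0.8   0.71  2.22] F [-0.6  0.8 -0.2] M [ 0.07  0.05 -0.03] op 52.4 t 17.9833
delta tool mm [-0.6 33.1  0.9] units [-0.03  1.66  0.05]
ry units 0.39
```

>>> send_rows --motion '[[[0,-1,0,-0.03,0.3,0.04,-0.2],[0,-1,0,0,0.5,0,-0.2],[0,-0.5,0,0,0.5,0,-0.2],[0,0,0,0,0.36,0,-0.2],[0,0,0,0,0,0,-0.2]]]'

```text
clock: 18.4
tool_pos: [0.535, -0.2148, 0.077]
eef_rot: [-0.567, -0.421, 0.422, 0.568]
contact_force: [0.7, 0.5, -0.0]
opening: 0.599
```

```bash
python3 - <<'E'
from rel import *
rel([.536,-.2149,.079],np.radians(73))
d=snap("wrist","w12")
E
```

```text
pos [ 0.535  -0.2148  0.077 ] yaw 73.19 downtilt x,z -0.01 0.15 q [ 0.66  0.96 -0.64  1.82  0.89  0.68  2.34] F [ 0.7  0.5 -0. ] M [ 0.09  0.07 -0.01] op 52.7 t 18.4
delta tool mm [ 0.2 -2.  -1. ] units [ 0.01 -0.1  -0.05]
ry units 0.04
```

View pics/w12.png

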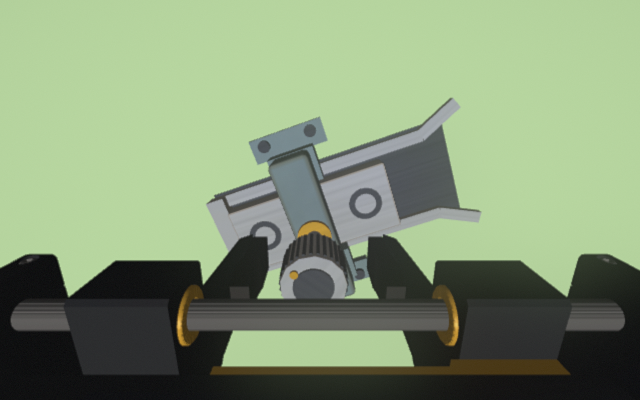

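>>> send_rows --motion '[[[0,0,0,0,-0.06,-0.03,1],[0,0,0,0,0,0,1],[0,0,0,0,0,0,1],[0,0,0,0,0,0,1],[0,0,0,0,0,0,1]]]' --force 30

```text
clock: 18.87
tool_pos: [0.537, -0.215, 0.0801]
eef_rot: [0.568, 0.422, -0.422, -0.567]
contact_force: [-0.1, -0.2, 1.4]
opening: 0.327
```

>>> send_rows --motion '[[[0,0.4,0,0,0.002,0,1],[0,0.7,0,0,0.004,0,1],[0,1,0,0,0.005,0,1],[0,1,0,0,0.005,0,1],[0,1,0,0,0.005,0,1]]]'

```text
clock: 19.28
tool_pos: [0.5372, -0.2152, 0.0797]
eef_rot: [0.63, 0.323, -0.322, -0.629]
contact_force: [0.2, -0.5, 1.4]
opening: 0.328
```

```bash
python3 - <<'E'
from rel import *
rel([.536,-.2149,.079],np.radians(73))
E
```

```text
pos [ 0.5372 -0.2152  0.0797] yaw 54.29 downtilt x,z 0.04 -0.07 q [ 0.62  0.94 -0.57  1.82  0.82  0.64  2.07] F [ 0.2 -0.5  1.4] M [ 0.01 -0.02  0.04] op 28.9 t 19.2833
delta tool mm [-0.5  0.7  1.1] units [-0.02  0.04  0.06]
ry units -4.08
```

>>> send_rows --motion '[[[0,1,0,0,0.005,0,1],[0,1,0,0,0.005,0,1],[0,1,0,0,0.005,0,1],[0,1,0,0,0.005,0,1],[0,1,0,0,0.005,0,1]]]'

```text
clock: 19.7
tool_pos: [0.5374, -0.2154, 0.0792]
eef_rot: [0.681, 0.192, -0.191, -0.68]
contact_force: [0.6, -1.1, 1.2]
opening: 0.325
```

>>> send_rows --motion '[[[0,1,0,0,0.005,0,1],[0,1,0,0,0.005,0,1],[0,1,0,0,0.005,0,1],[0,1,0,0,0.005,0,1],[0,1,0,0,0.005,0,1]]]'

```text
clock: 20.12
tool_pos: [0.5375, -0.2157, 0.0787]
eef_rot: [0.706, 0.053, -0.051, -0.705]
contact_force: [0.9, -0.8, 0.5]
opening: 0.326
```

>>> send_rows --motion '[[[0,1,0,0,0.005,0,1],[0,1,0,0,0.005,0,1],[0,1,0,0,0.005,0,1],[0,1,0,0,0.005,0,1],[0,1,0,0,0.005,0,1]]]'

```text
clock: 20.53
tool_pos: [0.5375, -0.216, 0.0782]
eef_rot: [0.702, -0.088, 0.09, -0.701]
contact_force: [0.1, -1.5, 0.4]
opening: 0.326
```

>>> send_rows --motion '[[[0,1,0,0,0.005,0,1],[0,1,0,0,0.005,0,1],[0,1,0,0,0.005,0,1],[0,1,0,0,0.005,0,1],[0,1,0,0,0.005,0,1]]]'

```text
clock: 20.95
tool_pos: [0.5374, -0.2163, 0.0777]
eef_rot: [0.67, -0.226, 0.228, -0.669]
contact_force: [1.6, -2.8, 0.1]
opening: 0.322
```

```bash
python3 - <<'E'
from rel import *
rel([.536,-.2149,.079],np.radians(73))
E
```

```text
pos [ 0.5374 -0.2163  0.0777] yaw -37.42 downtilt x,z 0.14 -0.01 q [ 0.4   0.89 -0.17  1.83  0.31  0.45  0.93] F [ 1.6 -2.8  0.1] M [-0.59 -0.07  0.02] op 28.4 t 20.95
delta tool mm [-1.9 -1.3  0.2] units [-0.1  -0.06  0.01]
ry units -24.09
```

>>> send_rows --motion '[[[0,1,0,0,0.005,0,1],[0,1,0,0,0.005,0,1],[0,1,0,0,0.005,0,1],[0,1,0,0,0.005,0,1],[0,1,0,0,0.005,0,1]]]'

```text
clock: 21.37
tool_pos: [0.5371, -0.2165, 0.0772]
eef_rot: [0.612, -0.355, 0.356, -0.611]
contact_force: [0.6, -2.3, 0.8]
opening: 0.325
```

>>> send_rows --motion '[[[0,1,0,0,0.005,0,1],[0,1,0,0,0.005,0,1],[0,1,0,0,0.005,0,1],[0,1,0,0,0.005,0,1],[0,1,0,0,0.005,0,1]]]'

```text
clock: 21.78
tool_pos: [0.5369, -0.2165, 0.0767]
eef_rot: [0.529, -0.469, 0.471, -0.528]
contact_force: [-0.6, -2.7, 0.4]
opening: 0.323
```

>>> send_rows --motion '[[[0,1,0,0,0.005,0,1],[0,1,0,0,0.005,0,1],[0,1,0,0,0.005,0,1],[0,1,0,0,0.005,0,1],[0,1,0,0,0.005,0,1]]]'

```text
clock: 22.2
tool_pos: [0.5366, -0.2165, 0.0761]
eef_rot: [0.425, -0.565, 0.566, -0.424]
contact_force: [-1.1, -3.4, 1.4]
opening: 0.329
```

```bash
python3 - <<'E'
from rel import *
rel([.536,-.2149,.079],np.radians(73))
E
```

```text
pos [ 0.5366 -0.2165  0.0761] yaw -106.19 downtilt x,z 0.09 0.06 q [ 0.25  0.89  0.1   1.84 -0.19  0.42  0.2 ] F [-1.1 -3.4  1.4] M [-0.63  0.3   0.03] op 29.0 t 22.2
delta tool mm [-1.4 -2.9 -1. ] units [-0.07 -0.14 -0.05]
ry units -39.09
```

>>> send_rows --motion '[[[0,1,0,0,0.005,0,1],[0,1,0,0,0.005,0,1],[0,1,0,0,0.005,0,1],[0,1,0,0,0.005,0,1],[0,1,0,0,0.005,0,1]]]'

```text
clock: 22.62
tool_pos: [0.5363, -0.2164, 0.0756]
eef_rot: [0.304, -0.638, 0.639, -0.304]
contact_force: [-1.3, -2.0, 1.7]
opening: 0.326
```

>>> send_rows --motion '[[[0,1,0,0,0.005,0,1],[0,1,0,0,0.005,0,1],[0,1,0,0,0.005,0,1],[0,1,0,0,0.005,0,1],[0,1,0,0,0.005,0,1]]]'

```text
clock: 23.03
tool_pos: [0.5361, -0.2162, 0.0751]
eef_rot: [0.171, -0.686, 0.687, -0.171]
contact_force: [-2.8, -2.1, 2.2]
opening: 0.32
```

>>> send_rows --motion '[[[0,1,0,0,0.005,0,1],[0,1,0,0,0.005,0,1],[0,1,0,0,0.005,0,1],[0,1,0,0,0.005,0,1],[0,1,0,0,0.005,0,1]]]'

```text
clock: 23.45
tool_pos: [0.536, -0.2159, 0.0746]
eef_rot: [0.031, -0.706, 0.707, -0.031]
contact_force: [-3.3, -2.3, 2.6]
opening: 0.322
```

```bash
python3 - <<'E'
from rel import *
rel([.536,-.2149,.079],np.radians(73))
E
```

```text
pos [ 0.536  -0.2159  0.0746] yaw -174.93 downtilt x,z 0.03 0.05 q [ 0.09  0.93  0.37  1.85 -0.67  0.49 -0.55] F [-3.3 -2.3  2.6] M [-0.32  0.58  0.05] op 28.4 t 23.45
delta tool mm [-0.1 -4.4 -1. ] units [-0.   -0.22 -0.05]
ry units 24.45
```

>>> send_rows --motion '[[[0,1,0,0,0.005,0,1],[0,1,0,0,0.005,0,1],[0,1,0,0,0.005,0,1],[0,1,0,0,0.005,0,1],[0,0.8,0,0,0.004,0,1]]]'

```text
clock: 23.87
tool_pos: [0.536, -0.2156, 0.0741]
eef_rot: [-0.104, -0.699, 0.7, 0.104]
contact_force: [-1.7, -1.6, 2.4]
opening: 0.328
```

>>> send_rows --motion '[[[0,0,0,0,0,0,-0.1],[0,0,0,0,0,0,-0.1],[0,0,0,0,0,0,-0.1],[0,0,0,0,0,0,-0.1],[0,-0.5,0,0,0,0,-0.1]]]'

```text
clock: 24.28
tool_pos: [0.5368, -0.2146, 0.0737]
eef_rot: [0.088, 0.702, -0.701, -0.088]
contact_force: [0.1, 0.7, 0.7]
opening: 0.546
```

```bash
python3 - <<'E'
from rel import *
rel([.536,-.2149,.0735],np.radians(73))
d=snap("wrist","w13")
E
```

```text
pos [ 0.5368 -0.2146  0.0737] yaw 165.71 downtilt x,z 0.0 -0.03 q [ 0.05  0.95  0.45  1.85 -0.79  0.53 -0.78] F [0.1 0.7 0.7] M [0.02 0.2  0.03] op 48.0 t 24.2833
delta tool mm [0.8 0.2 0.5] units [0.04 0.01 0.02]
ry units 20.23
```

View pics/w13.png

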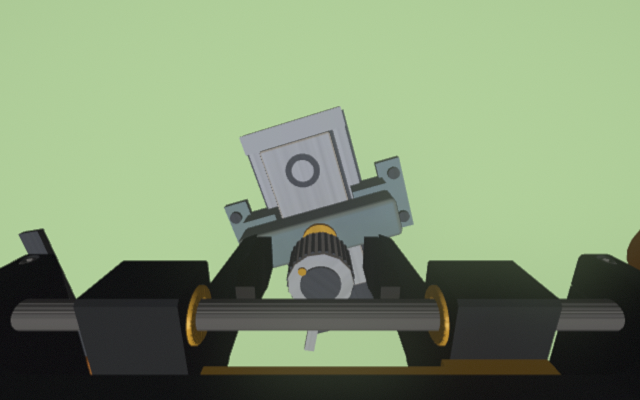

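>>> send_rows --motion '[[[0,-1,0,0,0,0,-0.1],[0,-1,0,0,0,0,-0.1],[0,-1,0,0,0,0,-0.1],[0,-1,0,0,0,0,-0.1],[0,-1,0,0,0,0,-0.1]]]'

```text
clock: 24.75
tool_pos: [0.5368, -0.2149, 0.0738]
eef_rot: [-0.054, 0.705, -0.705, 0.054]
contact_force: [-0.1, 0.2, 0.7]
opening: 0.55
```

>>> send_rows --motion '[[[0,-1,0,0,0,0,-0.1],[0,-1,0,0,0,0,-0.1],[0,-1,0,0,0,0,-0.1],[0,-1,0,0,0,0,-0.1],[0,-1,0,0,0,0,-0.1]]]'

```text
clock: 25.17
tool_pos: [0.5368, -0.2149, 0.0738]
eef_rot: [-0.193, 0.68, -0.68, 0.193]
contact_force: [-0.1, -0.4, -0.4]
opening: 0.553
```

>>> send_rows --motion '[[[0,-1,0,0,0,0,-0.1],[0,-1,0,0,0,0,-0.1],[0,-1,0,0,0,0,-0.1],[0,-1,0,0,0,0,-0.1],[0,-1,0,0,0,0,-0.1]]]'

```text
clock: 25.58
tool_pos: [0.5367, -0.215, 0.0738]
eef_rot: [-0.324, 0.628, -0.628, 0.324]
contact_force: [-0.0, -0.5, -0.4]
opening: 0.547
```

>>> send_rows --motion '[[[0,-1,0,0,0,0,-0.1],[0,-1,0,0,0,0,-0.1],[0,-1,0,0,0,0,-0.1],[0,-1,0,0,0,0,-0.1],[0,-1,0,0,0,0,-0.1]]]'

```text
clock: 26.0
tool_pos: [0.5367, -0.215, 0.0738]
eef_rot: [-0.443, 0.551, -0.551, 0.443]
contact_force: [0.5, 0.2, 0.3]
opening: 0.55
```

>>> send_rows --motion '[[[0,-1,0,0,0,0,-0.1],[0,-1,0,0,0,0,-0.1],[0,-1,0,0,0,0,-0.1],[0,-1,0,0,0,0,-0.1],[0,-1,0,0,0,0,-0.1]]]'

```text
clock: 26.42
tool_pos: [0.5367, -0.215, 0.0738]
eef_rot: [-0.543, 0.452, -0.453, 0.543]
contact_force: [0.1, 0.2, 0.4]
opening: 0.552
```

```bash
python3 - <<'E'
from rel import *
rel([.5365,-.2149,.0735],np.radians(78))
E
```

```text
pos [ 0.5367 -0.215   0.0738] yaw -79.57 downtilt x,z -0.01 0.01 q [ 0.3   0.89 -0.    1.84  0.    0.41  0.48] F [0.1 0.2 0.4] M [-0.1   0.07 -0.02] op 48.6 t 26.4167
delta tool mm [-0.2  0.3 -0.1] units [-0.01  0.02 -0.01]
ry units -34.38
```

>>> send_rows --motion '[[[0,-1,0,0,0,0,-0.1],[0,-1,0,0,0,0,-0.1],[0,-1,0,0,0,0,-0.1],[0,-1,0,0,0,0,-0.1],[0,-1,0,0,0,0,-0.1]]]'

```text
clock: 26.83
tool_pos: [0.5366, -0.2151, 0.0738]
eef_rot: [-0.622, 0.336, -0.336, 0.622]
contact_force: [0.0, -0.3, -0.8]
opening: 0.547
```

>>> send_rows --motion '[[[0,-1,0,0,0,0,-0.1],[0,-1,0,0,0,0,-0.1],[0,-1,0,0,0,0,-0.1],[0,-1,0,0,0,0,-0.1],[0,-1,0,0,0,0,-0.1]]]'

```text
clock: 27.25
tool_pos: [0.5367, -0.2152, 0.0738]
eef_rot: [-0.677, 0.205, -0.205, 0.677]
contact_force: [-0.3, -0.6, 0.7]
opening: 0.553
```

>>> send_rows --motion '[[[0,-1,0,0,0,0,-0.1],[0,-1,0,0,0,0,-0.1],[0,-1,0,0,0,0,-0.1],[0,-1,0,0,0,0,-0.1],[0,-1,0,0,0,0,-0.1]]]'

```text
clock: 27.67
tool_pos: [0.5366, -0.2152, 0.0738]
eef_rot: [0.704, -0.067, 0.067, -0.704]
contact_force: [-0.7, 0.2, -0.1]
opening: 0.55
```

>>> send_rows --motion '[[[0,-1,0,0,0,0,-0.1],[0,-1,0,0,0,0,-0.1],[0,-1,0,0,0,0,-0.1],[0,-1,0,0,0,0,-0.1],[0,-1,0,0,0,0,-0.1]]]'

```text
clock: 28.08
tool_pos: [0.5366, -0.2153, 0.0738]
eef_rot: [0.703, 0.074, -0.074, -0.703]
contact_force: [0.0, 0.3, -0.2]
opening: 0.548
```

>>> send_rows --motion '[[[0,-1,0,0,0,0,-0.1],[0,-1,0,0,0,0,-0.1],[0,-1,0,0,0,0,-0.1],[0,-1,0,0,0,0,-0.1],[0,-1,0,0,0,0,-0.1]]]'

```text
clock: 28.5
tool_pos: [0.5366, -0.2154, 0.0738]
eef_rot: [0.674, 0.213, -0.213, -0.674]
contact_force: [0.4, 0.1, 0.4]
opening: 0.551
```

>>> send_rows --motion '[[[0,-1,0,0,0,0,-0.1],[0,-1,0,0,0,0,-0.1],[0,-1,0,0,0,0,-0.1],[0,-1,0,0,0,0,-0.1],[0,-1,0,0,0,0,-0.1]]]'

```text
clock: 28.92
tool_pos: [0.5365, -0.2154, 0.0738]
eef_rot: [0.619, 0.342, -0.342, -0.619]
contact_force: [0.8, 0.2, -0.3]
opening: 0.551
```

```bash
python3 - <<'E'
from rel import *
rel([.5365,-.2149,.0735],np.radians(78))
E
```

```text
pos [ 0.5365 -0.2154  0.0738] yaw 57.91 downtilt x,z -0.02 -0.0 q [ 0.63  0.95 -0.58  1.82  0.85  0.64  2.11] F [ 0.8  0.2 -0.3] M [ 0.1   0.04 -0.02] op 48.5 t 28.9167
delta tool mm [0.4 0.3 0.3] units [0.02 0.01 0.01]
ry units -4.38
```

>>> send_rows --motion '[[[0,-1,0,0,0,0,-0.1],[0,-1,0,0,0,0,-0.1],[0,-1,0,0,0,0,-0.1],[0,-1,0,0,0,0,-0.1],[0,-0.8,0,0,0,0,-0.1]]]'

```text
clock: 29.33
tool_pos: [0.5365, -0.2155, 0.0737]
eef_rot: [0.542, 0.454, -0.454, -0.542]
contact_force: [0.1, 0.2, -0.2]
opening: 0.555
```

>>> send_rows --motion '[[[0,0,0,0,0,0,-0.1],[0,0,0,0,0,0,1],[0,0,0,0,0,0,1],[0,0,0,0,0,0,1],[0,0,0,0,0,0,1]]]' --force 30

```text
clock: 29.75
tool_pos: [0.5368, -0.2151, 0.0739]
eef_rot: [0.543, 0.453, -0.453, -0.543]
contact_force: [1.0, -0.7, -0.7]
opening: 0.328
```

```bash
python3 - <<'E'
from rel import *
rel([.5365,-.2149,.0735],np.radians(78))
d=snap("wrist","w14")
E
```

```text
pos [ 0.5368 -0.2151  0.0739] yaw 79.68 downtilt x,z -0.01 -0.02 q [ 0.68  0.97 -0.67  1.82  0.93  0.7   2.42] F [ 1.  -0.7 -0.7] M [ 0.   -0.   -0.05] op 28.9 t 29.75
delta tool mm [0.1 0.4 0.4] units [0.01 0.02 0.02]
ry units 0.37
```

View pics/w14.png

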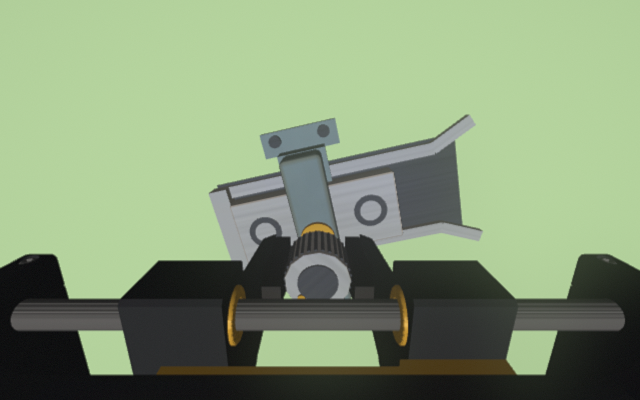

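Gripped again. Second stroke.

>>> send_rows --motion '[[[0,0.5,0,0,0.002,0,1],[0,1,0,0,0.005,0,1],[0,1,0,0,0.005,0,1],[0,1,0,0,0.005,0,1],[0,1,0,0,0.005,0,1]]]'

```text
clock: 30.22
tool_pos: [0.537, -0.2152, 0.0734]
eef_rot: [0.616, 0.348, -0.347, -0.616]
contact_force: [1.3, -0.4, -0.4]
opening: 0.321
```

>>> send_rows --motion '[[[0,1,0,0,0.005,0,1],[0,1,0,0,0.005,0,1],[0,1,0,0,0.005,0,1],[0,1,0,0,0.005,0,1],[0,1,0,0,0.005,0,1]]]'

```text
clock: 30.63
tool_pos: [0.5373, -0.2154, 0.0729]
eef_rot: [0.673, 0.219, -0.218, -0.672]
contact_force: [2.2, -1.0, -1.8]
opening: 0.329
```

>>> send_rows --motion '[[[0,1,0,0,0.005,0,1],[0,1,0,0,0.005,0,1],[0,1,0,0,0.005,0,1],[0,1,0,0,0.005,0,1],[0,1,0,0,0.005,0,1]]]'

```text
clock: 31.05
tool_pos: [0.5374, -0.2156, 0.0725]
eef_rot: [0.703, 0.081, -0.08, -0.702]
contact_force: [1.4, -1.1, -1.9]
opening: 0.325
```

>>> send_rows --motion '[[[0,1,0,0,0.005,0,1],[0,1,0,0,0.005,0,1],[0,1,0,0,0.005,0,1],[0,1,0,0,0.005,0,1],[0,1,0,0,0.005,0,1]]]'

```text
clock: 31.47
tool_pos: [0.5374, -0.2159, 0.0719]
eef_rot: [0.705, -0.06, 0.062, -0.704]
contact_force: [1.1, -1.5, -1.8]
opening: 0.321
```

>>> send_rows --motion '[[[0,1,0,0,0.005,0,1],[0,1,0,0,0.005,0,1],[0,1,0,0,0.005,0,1],[0,1,0,0,0.005,0,1],[0,1,0,0,0.005,0,1]]]'

```text
clock: 31.88
tool_pos: [0.5373, -0.2162, 0.0714]
eef_rot: [0.679, -0.199, 0.201, -0.678]
contact_force: [2.3, -2.6, -3.0]
opening: 0.328
```

>>> send_rows --motion '[[[0,1,0,0,0.005,0,1],[0,1,0,0,0.005,0,1],[0,1,0,0,0.005,0,1],[0,1,0,0,0.005,0,1],[0,1,0,0,0.005,0,1]]]'

```text
clock: 32.3
tool_pos: [0.5371, -0.2163, 0.0709]
eef_rot: [0.625, -0.33, 0.331, -0.625]
contact_force: [0.8, -3.2, -2.6]
opening: 0.326
```

>>> send_rows --motion '[[[0,1,0,0,0.005,0,1],[0,1,0,0,0.005,0,1],[0,1,0,0,0.005,0,1],[0,1,0,0,0.005,0,1],[0,1,0,0,0.005,0,1]]]'

```text
clock: 32.72
tool_pos: [0.5369, -0.2164, 0.0704]
eef_rot: [0.547, -0.448, 0.449, -0.547]
contact_force: [0.3, -3.9, -3.1]
opening: 0.324
```

>>> send_rows --motion '[[[0,1,0,0,0.005,0,1],[0,1,0,0,0.005,0,1],[0,1,0,0,0.005,0,1],[0,1,0,0,0.005,0,1],[0,1,0,0,0.005,0,1]]]'

```text
clock: 33.13
tool_pos: [0.5367, -0.2164, 0.0699]
eef_rot: [0.447, -0.547, 0.549, -0.447]
contact_force: [-1.6, -3.2, -1.4]
opening: 0.326
```

```bash
python3 - <<'E'
from rel import *
rel([.5365,-.2149,.0735],np.radians(79.7))
E
```

```text
pos [ 0.5367 -0.2164  0.0699] yaw -101.62 downtilt x,z 0.1 0.06 q [ 0.26  0.9   0.07  1.84 -0.14  0.4   0.24] F [-1.6 -3.2 -1.4] M [-0.75  0.14  0.05] op 28.7 t 33.1333
delta tool mm [-1.5 -3.6 -0.5] units [-0.07 -0.18 -0.02]
ry units 38.98
```

>>> send_rows --motion '[[[0,1,0,0,0.005,0,1],[0,1,0,0,0.005,0,1],[0,1,0,0,0.005,0,1],[0,1,0,0,0.005,0,1],[0,1,0,0,0.005,0,1]]]'

```text
clock: 33.55
tool_pos: [0.5364, -0.2164, 0.0694]
eef_rot: [0.329, -0.625, 0.626, -0.329]
contact_force: [-0.2, -2.9, -1.2]
opening: 0.324
```

>>> send_rows --motion '[[[0,1,0,0,0.005,0,1],[0,1,0,0,0.005,0,1],[0,1,0,0,0.005,0,1],[0,1,0,0,0.005,0,1],[0,1,0,0,0.005,0,1]]]'

```text
clock: 33.97
tool_pos: [0.5362, -0.2162, 0.0689]
eef_rot: [0.198, -0.678, 0.679, -0.198]
contact_force: [-1.8, -2.7, -0.8]
opening: 0.322
```

>>> send_rows --motion '[[[0,1,0,0,0.005,0,1],[0,1,0,0,0.005,0,1],[0,1,0,0,0.005,0,1],[0,1,0,0,0.005,0,1],[0,1,0,0,0.005,0,1]]]'

```text
clock: 34.38
tool_pos: [0.5362, -0.2159, 0.0685]
eef_rot: [0.06, -0.704, 0.705, -0.06]
contact_force: [-0.4, -2.4, 2.0]
opening: 0.328
```

```bash
python3 - <<'E'
from rel import *
rel([.5365,-.2149,.0735],np.radians(79.7))
d=snap("wrist","w15")
E
```

```text
pos [ 0.5362 -0.2159  0.0685] yaw -170.28 downtilt x,z 0.04 0.08 q [ 0.11  0.94  0.34  1.85 -0.64  0.47 -0.5 ] F [-0.4 -2.4  2. ] M [-0.44  0.1   0.72] op 28.9 t 34.3833
delta tool mm [-0.5 -5.  -0.9] units [-0.03 -0.25 -0.05]
ry units 24.0
```

View pics/w15.png

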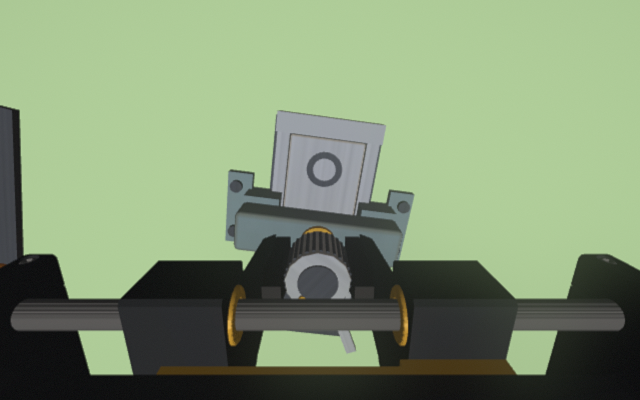

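>>> send_rows --motion '[[[0,1,0,0,0.002,0,1],[0,1,0,0,0,0,1],[0,0,0,0,0,0,1],[0,0,0,0,0,0,1],[0,0,0,0,0,0,1]]]'

```text
clock: 34.85
tool_pos: [0.5385, -0.2157, 0.0687]
eef_rot: [0.005, -0.706, 0.708, -0.007]
contact_force: [4.2, -2.5, -2.2]
opening: 0.325
```

```bash
python3 - <<'E'
from rel import *
rel([.5365,-.2149,.0735],np.radians(79.7))
d=snap("wrist","w16")
crop(d,230,220,410,310,4,"w16c");crop(load("w15"),230,220,410,310,4,"w15c");crop(load("w14"),230,220,410,310,4,"w14c")
cv2.imwrite("pics/cmp2.png",np.vstack([cv2.imread(f"pics/{n}c.png")[100:300] for n in("w14","w15","w16")]))
E
```

```text
pos [ 0.5385 -0.2157  0.0687] yaw -179.04 downtilt x,z -0.19 0.11 q [ 0.09  0.94  0.38  1.85 -0.69  0.48 -0.6 ] F [ 4.2 -2.5 -2.2] M [-0.63 -0.75  0.51] op 28.6 t 34.85
delta tool mm [ 1.9 -4.9 -0.8] units [ 0.1  -0.24 -0.04]
ry units 22.09
```

View pics/cmp2.png

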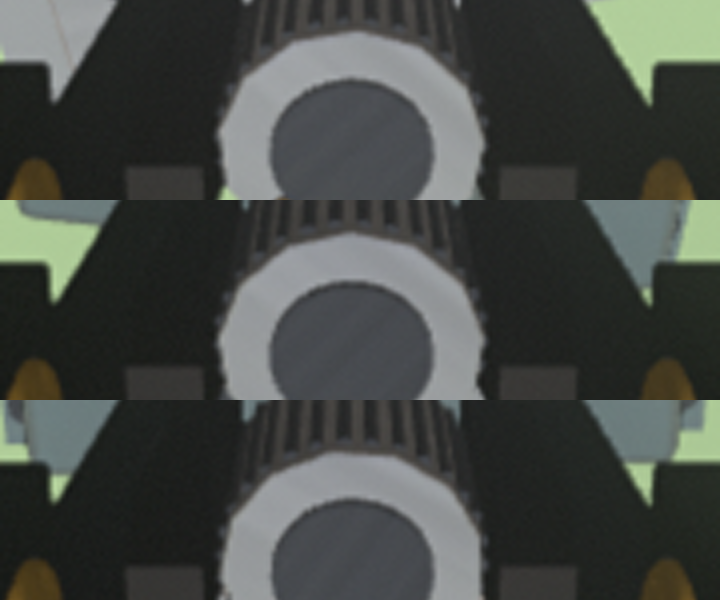

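>>> send_rows --motion '[[[0,0,0,0,0,0,-0.1],[0,0,0,0,0,0,-0.1],[0,0,0,0,0,0,-0.1],[0,0,0,0,0,0,-0.1],[0,0,0,0,0,0,-0.1]]]'

```text
clock: 35.32
tool_pos: [0.5361, -0.2146, 0.0682]
eef_rot: [-0.005, 0.707, -0.707, 0.004]
contact_force: [-0.5, -0.2, 0.3]
opening: 0.55
```

```bash
python3 - <<'E'
from rel import *
rel([.5365,-.2149,.0670],np.radians(-150))
d=snap("wrist","w17")
crop(d,230,90,410,310,3,"w17c")
E
```

```text
pos [ 0.5361 -0.2146  0.0682] yaw -179.25 downtilt x,z 0.06 -0.06 q [ 0.09  0.94  0.38  1.85 -0.7   0.48 -0.6 ] F [-0.5 -0.2  0.3] M [-0.04  0.11  0.  ] op 48.4 t 35.3167
delta tool mm [-0.4  1.2  0.3] units [-0.02  0.06  0.02]
ry units -6.38
```

View pics/w17c.png

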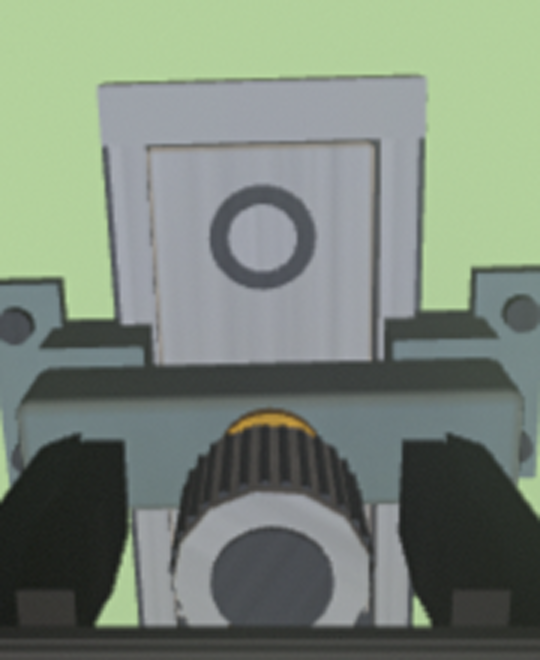

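>>> send_rows --motion '[[[0,-1,0,0,0.03,0,-0.1],[0,-1,0,0,0.03,0,-0.1],[0,-1,0,0,0,0,-0.1],[0,-1,0,0,0,0,-0.1],[0,-1,0,0,0,0,-0.1]]]'

```text
clock: 35.78
tool_pos: [0.5364, -0.2149, 0.067]
eef_rot: [-0.147, 0.692, -0.692, 0.146]
contact_force: [-0.4, -0.3, 0.6]
opening: 0.546
```

>>> send_rows --motion '[[[0,-1,0,0,0,0,-0.1],[0,-1,0,0,0,0,-0.1],[0,-1,0,0,0,0,-0.1],[0,0,0,0,0,0,-0.1],[0,0,0,0,0,0,1]]]' --force 40

```text
clock: 36.2
tool_pos: [0.5365, -0.215, 0.0671]
eef_rot: [-0.226, 0.67, -0.67, 0.226]
contact_force: [0.8, -0.1, -0.4]
opening: 0.497
```

>>> send_rows --motion '[[[0,0,0,0,0,0,1],[0,0,0,0,0,0,1],[0,0,0,0,0,0,1],[0,0,0,0,0,0,1],[0,0,0,0,0,0,1]]]'

```text
clock: 36.62
tool_pos: [0.537, -0.2155, 0.0672]
eef_rot: [0.226, -0.669, 0.67, -0.227]
contact_force: [0.4, -1.5, -1.1]
opening: 0.317
```

>>> send_rows --motion '[[[0,0.5,0,0,0,0,1],[0,0.5,0,0,0,0,1],[0,0.5,0,0,0,0,1],[0,0.5,0,0,0,0,1],[0,0,0,0,0,0,1]]]'

```text
clock: 37.03
tool_pos: [0.538, -0.215, 0.0672]
eef_rot: [0.172, -0.685, 0.686, -0.173]
contact_force: [4.8, -2.7, -3.4]
opening: 0.323
```

```bash
python3 - <<'E'
from rel import *
rel([.5365,-.2149,.0670],np.radians(-142.6))
d=snap("wrist","w18")
crop(d,230,90,410,310,3,"w18c")
E
```

```text
pos [ 0.538  -0.215   0.0672] yaw -151.8 downtilt x,z -0.08 0.11 q [ 0.15  0.93  0.26  1.85 -0.51  0.44 -0.29] F [ 4.8 -2.7 -3.4] M [-0.42 -0.82  0.88] op 28.4 t 37.0333
delta tool mm [ 1.3  0.2 -0.8] units [ 0.06  0.01 -0.04]
ry units -2.01
```

View pics/w18c.png

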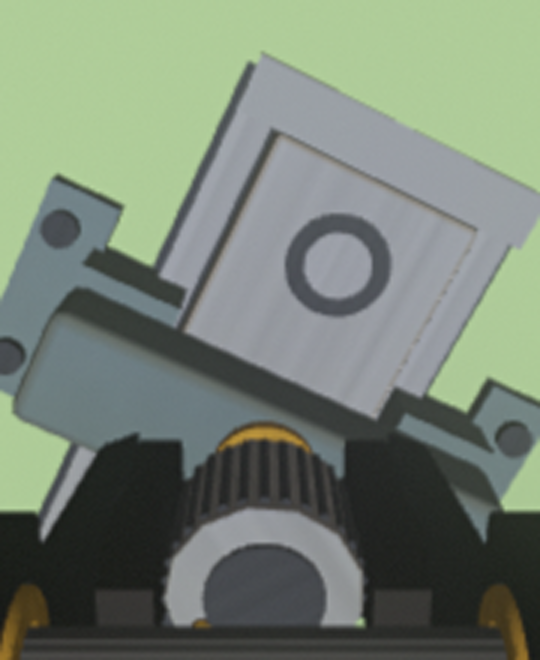

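>>> send_rows --motion '[[[0,0,0,0,0,0,-0.2],[0,0,0,0,0,0,-0.2],[0,0,0,0,0,0,-0.2],[0,0,0,0,0,0,-0.2],[0,0,0,0,-0.3,0,-0.2]]]'

```text
clock: 37.5
tool_pos: [0.5352, -0.2144, 0.0724]
eef_rot: [-0.173, 0.687, -0.685, 0.171]
contact_force: [0.0, 0.2, -0.5]
opening: 0.599
```

>>> send_rows --motion '[[[0,0,0,0,-0.7,0,-0.2],[0,0,0,0,-1,0,-0.2],[0,0,0,0,-1,0,-0.2],[0,0,0,0,-1,0,-0.2],[0,0,0,0,-1,0,-0.2]]]'

```text
clock: 37.92
tool_pos: [0.536, -0.2149, 0.1684]
eef_rot: [-0.172, 0.686, -0.686, 0.172]
contact_force: [-0.2, 0.6, 0.3]
opening: 0.601
```

>>> send_rows --motion '[[[0,0,0,1,-0.5,0,-0.2],[0,0,0,1,0,0,-0.2],[0,0,0,0.5,0,0,-0.2],[0,0,0,0,0,0,-0.2],[0,0,0,0,0,0,-0.2]]]'

```text
clock: 38.33
tool_pos: [0.4925, -0.2385, 0.177]
eef_rot: [-0.172, 0.686, -0.685, 0.172]
contact_force: [-0.5, 0.6, -0.3]
opening: 0.596
```

```bash
python3 - <<'E'
from rel import *
rel([.5365,-.2149,.16],np.radians(-151.8))
d=snap("wrist","w19")
d=snap("top","t19");d=snap("side","s19");crop(d,240,130,440,300,4,"s19c")
E
```

```text
pos [ 0.4925 -0.2385  0.177 ] yaw -151.82 downtilt x,z -0.01 -0.06 q [ 0.15  0.73  0.36  1.89 -0.43  0.6  -0.28] F [-0.5  0.6 -0.3] M [-0.04  0.14 -0.02] op 52.5 t 38.3333
delta tool mm [-49.9  17.    0. ] units [-2.5   0.85  0.  ]
ry units -0.0
```

View pics/w19.png

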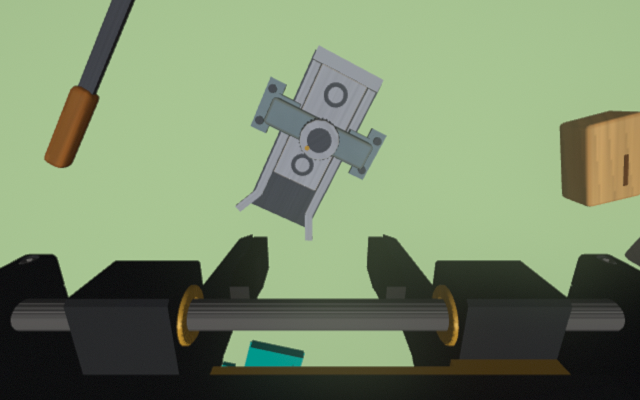

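View pics/t19.png

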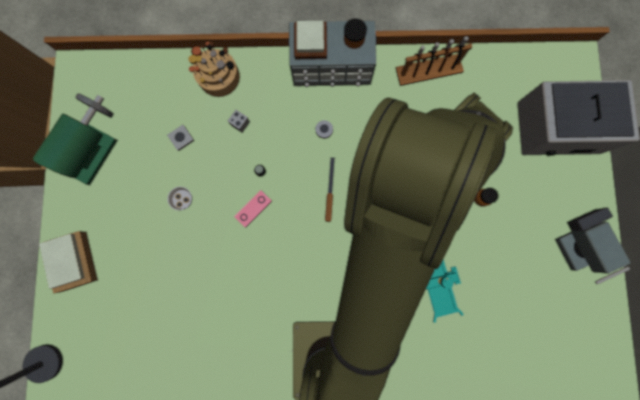

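View pics/s19c.png

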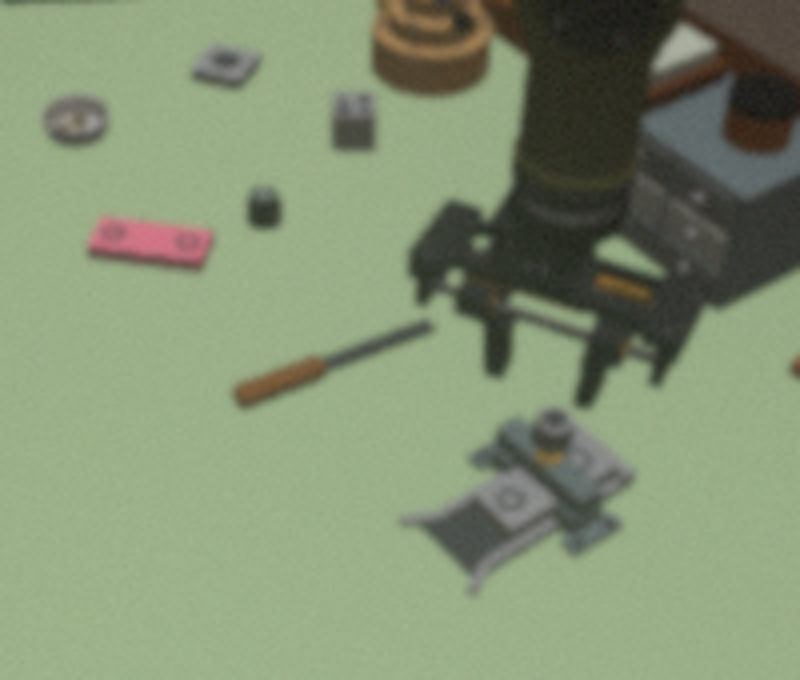

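```bash
python3 - <<'E'
from rel import *
s=load("s19")
for z in (.0967,.0954,.084): print(z,((proj(s,[.536,-.2149,z])[0]-[240,130])*4).round(1))
d=load("w19");crop(d,220,35,400,245,3.0 and 3,"w19c")
E
```

```text
0.0967 [553.1 405.5]
0.0954 [552.9 406.7]
0.084 [551.2 417.3]
```

View pics/w19c.png

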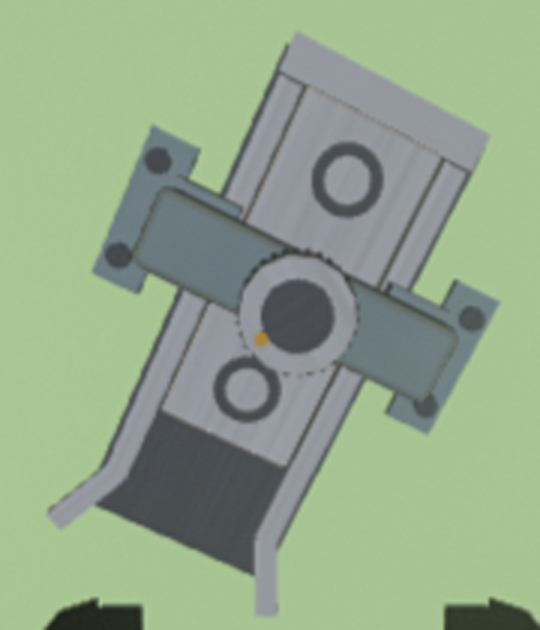

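```bash
python3 -c "
from plant import job; print(job.finish_job())"
```

```text
the job is handed in; nothing more can be done
None
```

The die plate is home in the grey press and clamped, and I handed the job in at about 38 s. I left the pink plate and the turquoise press alone.

**Die plate:**
- I laid it down between the guides because a wrist joint limit kept me from starting in front of the mouth. From there I slid it lengthways under the bridge, regripped it once, and pushed it with closed fingers.
- It stopped against the back stop, with the push force rising from 11 to 19 N and no further movement.
- Before I turned the knob, the mouth-side end measured 54.2 mm from the press centre, against 54.7 mm expected. Later pictures still show it square and flush with the stop.

**Knob:**
- I turned it clockwise in two strokes, about 9 rad in all. The turning moment then jumped from about 0.05 to 0.7 N m and the fingers slipped.
- I regripped harder and got 0.9 N m at once with no real turn, which confirms the hard stop.
- Its starting angle was not measured directly, so the 10 rad end point rests on those moments. In the side picture its top matches the screwed-down height of 84 mm to within a pixel or two.

**Final state:** the gripper is open and clear of the press, with no contact force. The doming block, loupe, file, round disc, dish, square plate and pink plate look unmoved in the last overhead picture. The arm hid the wood block and part of the jar in that picture, so I did not check those two as closely.

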